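# Restock the polish rack and crank its clamp tight

### The job

Get the polish rack ready to carry out: take every empty, lidless tin out of the row and set it in the cardboard scrap tray, and pull the two old red-lidded tins forward to the stop; only then stand every green-lidded new tin from the mat upright in the row behind them. Finally turn the crank until the red jaw holds the whole row hand-tight against the stop, and leave the other things alone.

Things in the scene. Friction and masses are not known exactly. Their poses are not given: they have to be found in the camera images.
- rack: Carrying rack, fixed: plywood bed 385 mm long, 94 mm wide, 85 mm high; a dark wooden stop 36 mm high stands across its front end, the crank is at the other. Aluminium rails 8 mm high run along both sides, 71 mm apart inside, so a tin has 5 mm of play to either side. Origin at the centre of its underside; x runs from the stop to the crank.
- row_front (a point): Front end of the tin row: on the stop's inner face, in the middle of the bed's width, on the bed's top, 85 mm above the table. x points along the row, away from the stop towards jaw and crank; z up. Up to five tins stand in single file behind the stop, centres 30, 90, 150, 210, 270 mm from it when touching.
- jaw_face (a point): Centre of the rubber face of the red clamp jaw (60 mm wide, 40 mm high, 22 mm thick) at the far end of the row; the face looks towards the stop; the point is 18 mm above the bed. At jaw joint 0 it stands 335 mm from the stop; it starts within 15 mm of that.
- crank_hub (a point): Centre of the crank's hub on the outside of the rack's crank end, 70 mm above the table; the crank turns about the row direction (x of row_front) through this point. Turning it by the handle takes about 2.5 N while the jaw runs free and about 5 N when the row is hand-tight.
- crank_grip (a point): Centre of the crank's black handle, a free-spinning sleeve 16 mm thick, 62 mm long, parallel to the row, sticking out from the crank end. It runs on a circle of radius 36 mm about the hub, its centre 47 mm further out along the row direction than crank_hub. It can be pinched from above anywhere on the circle and led round without turning the gripper.
- crank (a joint): Crank angle in rad, many turns; 0 has the handle straight above the hub, growing as the crank is turned clockwise as seen looking at the crank end of the rack (towards the stop), which drives the jaw towards the stop. The screw holds where it is left.
- jaw (a joint): Travel of the jaw in m, 0 near wound back, growing towards the stop: 5 mm for each radian of crank, 31 mm a turn. Hand-tight means about 0.3 to 0.6 rad of crank beyond the point where the whole row is squeezed without gaps; the row gives a little and the handle then pushes back.
- bin: Open cardboard scrap tray, fixed, 170 x 170 mm outside, 45 mm high, 5 mm walls and floor; origin at the centre of its underside.
- mat: Black silicone mat, fixed, 150 x 340 x 4 mm, on which the new tins stand; origin at the centre of its underside.
- empty1_mid (a point): Empty polish tin: bare steel, no lid, dark inside, 60 g, standing somewhere in the row among the old tins (may be absent). 60 mm across and 36 mm tall, standing upright; the point is its centre, 18 mm above its underside.
- empty2_mid (a point): Empty polish tin: bare steel, no lid, dark inside, 60 g, standing somewhere in the row among the old tins (may be absent). 60 mm across and 36 mm tall, standing upright; the point is its centre, 18 mm above its underside.
- old1_mid (a point): Old polish tin: brass body, red lid, 120 g, standing in the row on the rack. 60 mm across and 36 mm tall, standing upright; the point is its centre, 18 mm above its underside.
- old2_mid (a point): Old polish tin: brass body, red lid, 120 g, standing in the row on the rack. 60 mm across and 36 mm tall, standing upright; the point is its centre, 18 mm above its underside.
- new1_mid (a point): New polish tin: brass body, green lid, 140 g, standing on the mat (may be absent). 60 mm across and 36 mm tall, standing upright; the point is its centre, 18 mm above its underside.
- new2_mid (a point): New polish tin: brass body, green lid, 140 g, standing on the mat (may be absent). 60 mm across and 36 mm tall, standing upright; the point is its centre, 18 mm above its underside.
- new3_mid (a point): New polish tin: brass body, green lid, 140 g, standing on the mat (may be absent). 60 mm across and 36 mm tall, standing upright; the point is its centre, 18 mm above its underside.
- brush: Bystander: black shoe brush, 165 x 52 x 45 mm; origin at the centre of its underside; leave it where it is.
- last: Bystander: plywood shoe last, about 235 mm long and 88 mm high; origin at the centre of its underside; leave it where it is.
- steel_tin: Bystander: large round steel tin, 90 mm across, 85 mm high; origin at the centre of its underside; leave it where it is.
- jar: Bystander: amber glass jar, 68 mm across, 75 mm high; origin at the centre of its underside; leave it where it is.
- dauber: Bystander: long-handled brush lying on the crate top; origin at its underside; leave it where it is.
- cleaner: Bystander: white bottle with blue cap, 60 mm across, 160 mm high; origin at the centre of its underside; leave it where it is.
Not all that is in view belongs to the job. What is shaped like the part that bears new1_mid but purple or turquoise is not meant.

How it is judged:
On the way, in this order (a step that is already met when the one before it is completed fails the run):
1. both old tins stand upright at the front of the row, in the first two places (x of old1_mid in the frame of row_front between 0.02 and 0.105 m and y of old1_mid in the frame of row_front between -0.012 and 0.012 m and z of old1_mid in the frame of row_front between 0.012 and 0.024 m and angle between each of old1_mid, old2_mid's own z axis and vertical below 0.12 rad and x of old2_mid in the frame of row_front between 0.02 and 0.105 m and y of old2_mid in the frame of row_front between -0.012 and 0.012 m and z of old2_mid in the frame of row_front between 0.012 and 0.024 m), for 0.2 s.
2. every new tin stands upright in the row behind the old ones (x of new1_mid in the frame of row_front between 0.135 and 0.31 m and y of new1_mid in the frame of row_front between -0.012 and 0.012 m and z of new1_mid in the frame of row_front between 0.012 and 0.024 m and angle between each of new1_mid, new2_mid, new3_mid's own z axis and vertical below 0.12 rad and x of new2_mid in the frame of row_front between 0.135 and 0.31 m and y of new2_mid in the frame of row_front between -0.012 and 0.012 m and z of new2_mid in the frame of row_front between 0.012 and 0.024 m and x of new3_mid in the frame of row_front between 0.135 and 0.31 m and y of new3_mid in the frame of row_front between -0.012 and 0.012 m and z of new3_mid in the frame of row_front between 0.012 and 0.024 m), for 0.2 s.
3. the jaw presses the row (more than 5 N) (contact force between jaw and anything else above 5 N), for 0.3 s.
At the end, for the whole second after the job is handed in: Behind the stop: old tins' centres 20-105 mm, new ones 135-290 mm, within 12 mm of the row's middle, upright within 0.12 rad on the bed; jaw presses the row over 5 N; empty tins in the tray, centres within 70 mm of its centre each way, below 70 mm; all at rest (all of step 1 and x of new1_mid in the frame of row_front between 0.135 and 0.29 m and y of new1_mid in the frame of row_front between -0.012 and 0.012 m and z of new1_mid in the frame of row_front between 0.012 and 0.024 m and angle between each of new1_mid, new2_mid, new3_mid's own z axis and vertical below 0.12 rad and x of new2_mid in the frame of row_front between 0.135 and 0.29 m and y of new2_mid in the frame of row_front between -0.012 and 0.012 m and z of new2_mid in the frame of row_front between 0.012 and 0.024 m and x of new3_mid in the frame of row_front between 0.135 and 0.29 m and y of new3_mid in the frame of row_front between -0.012 and 0.012 m and z of new3_mid in the frame of row_front between 0.012 and 0.024 m and x of empty1_mid in the frame of bin between -0.07 and 0.07 m and y of empty1_mid in the frame of bin between -0.07 and 0.07 m and x of empty2_mid in the frame of bin between -0.07 and 0.07 m and y of empty2_mid in the frame of bin between -0.07 and 0.07 m and z of each of empty1_mid, empty2_mid in the frame of bin below 0.07 m and contact force between jaw and anything else above 5 N and linear speed of each of empty1, empty2, old1, old2, new1, new2, new3 below 0.02 m/s); the robot touches nothing.
It fails at once if a bystander (brush, last, large steel tin, jar, long brush or bottle) is moved more than 30 mm (distance of any of brush, last, steel_tin, jar, dauber, cleaner from where it was at the start of the episode above 0.03 m).
Of new1, new2, new3 only 1 to 3 are there at a start; the rules pass over those that are not, and their reading is None.
Of empty1, empty2 only 1 to 2 are there at a start; the rules pass over those that are not, and their reading is None.
At some moment in a run one of new1, new2, new3 may be knocked a few centimetres aside while the robot is not near it.
It also fails if it takes over 192 s, if anything falls off the work surface, if the arm or the gripper's body presses on something with over 40 N, if the wrist force passes 120 N, or if a joint passes its speed limit or range.

### The arm

A 6-joint arm with a two-finger parallel gripper is mounted at the origin on the work surface. World frame = base frame: x ahead of the robot, y to its left, z up, the work surface at z = 0. Lengths are in m, angles in rad, forces in N, time in s.
With the tool pointing down it reaches from about 0.35 to 0.775 m from the base axis. Payload 5.5 kg.
Tool frame: the origin (TCP) lies midway between the tips of the shut fingers; the grasp point (between the pads) lies 19 mm behind it; z points along the fingers, y is the line along which they close (so a half turn about z gives the same grasp; the last joint's range is limited). The gripper opens to 85 mm and grips with 20 to 120 N. Pads are 22 mm wide; open, the fingers measure 114 mm over their backs; the gripper's body (76 mm by 85 mm) begins 54 mm behind the grasp point. The pads swing forward as they close: fully open they stand 13 mm farther back than shut.
Start: joints at [1.095, 0.313, 0.046, 1.304, 0, 1.431], TCP at [0.19, 0.543, 0.231] pointing down, gripper open.
Joint ranges: [-2.76, 2.76], [-0.86, 1.69], [-1.03, 1.26], [-2.2, 2.34], [-1.47, 1.5], [-3.14, 3.14]. Speed limits (rad/s): [2.57, 2.57, 3.14, 3.14, 3.14, 3.14].

### API

Orientations are given as a unit quaternion [w, x, y, z].
In Python, from workcell import env gives the robot as it stands. The module is installed in compiled form; this text tells all that it offers.
- The arm moves only by the tool servo_tool, never from a script. Its argument "increments" is a list of rows, each an object of numbers: "grip": the closure, from 0 (fully open) to 1 (shut); "x", "y", "z": the shift along the tool's x, y, z in mm; "roll": the turn about the tool's z in degrees. In form: [{"grip": .., "x": .., "y": .., "z": .., "roll": ..}, ...]. A call has 1 to 5 rows; each row shifts and turns the commanded pose from where the row before left it, along the tool's axes as they then stand; what a row does not reach is not made up. A row lasts 1/12 s, in which the tool goes at most 41.7 mm and 7.16 degrees, less where a joint would pass 70% of its speed; a pose out of reach is approached as far as the arm can. A call is refused whole if a number of a shift passes 41.7 or a number of a turn 7.16, either way. A call with a gripper value outside its range is refused whole. The fingers move at their own pace and stop on an object; "grip_force" is the grip in N (left out, the last holds). Time passes only in rows, so rows that do not move let the fingers close. It gives the time, the measured TCP pose, the force, the opening and the grip force at its end, in the units of the state.
- env.get_state(): the state, without advancing time (a new reading comes with each control period).
- env.read_camera(name): name is "scene" or "top" or "wrist"; returns the picture (384x512x3 uint8, red, green, blue); there is no depth.
- env.get_calibration(name): a dict with "vertical_fov" (degrees; the focal length in pixels is half the picture's height over the tangent of half this angle, whatever the lens; pixels are square), "cx", "cy" (the principal point, pixels), "rvec" (rotation vector, rad) and "tvec" (3), from world to camera coordinates, as OpenCV has them; the wrist camera has in their place "tool_from_camera" (4x4, takes a point from camera to tool coordinates, whose origin is the TCP and whose axes are the flange's). Camera axes: x right, y down, z forward; pixel columns grow to the right and rows downward; lengths in m; the calibration is good to about 2 mm. A picture is of the moment at which its call begins: read the wrist's pose just before it. get_calibration takes no time and is no camera call.
- env.hand_in(): hands the job in; it is judged then, once.
The state is a dict: "clock": time; "joint_pos": joint angles; "qvel": joint speeds; "tau": joint torques, N m; "tcp_pos": TCP position; "orientation": TCP orientation; "wrist_force": force on the tool from outside, world axes, zero at the start; "ft_torque": the same for the moment, N m; "finger_gap": finger opening in m; "grip_force": force on a finger pad.
Only numpy, scipy, OpenCV 4.12 (cv2) and the standard library are available. Lean on these libraries where they do the work, as an engineer would, in place of code of your own. Each camera call takes 0.05 s, during which the arm holds its last target. There are 200 camera calls.

## Working session

There is one attempt and no reset: what is moved stays moved. The work goes in short steps, Python scripts to look and compute and a tool call to move; the robot and the scene stay as the last step left them, time stands still between calls to the robot, and variables do not carry over. Pictures are saved under pics/ and viewed, at most 14 in all, crops included, and the job is handed in when it is done.

Besides the shell and the picture viewer there is one more tool, called as name(argument=value, ...), one argument or row to a line, values as JSON. servo_tool: Moves the arm, as the interface text tells. Its arguments: {"type":"object","properties":{"increments":{"type":"array"},"grip_force":{"type":"number"}},"required":["increments"]}

```bash
mkdir -p pics
cat > h.py <<'E'
import numpy as np, cv2
from workcell import env
def K(name):
    c=env.get_calibration(name); f=192/np.tan(np.radians(c["vertical_fov"])/2)
    return c,f
def pose():
    s=env.get_state(); w,x,y,z=s["orientation"]
    from scipy.spatial.transform import Rotation as R
    T=np.eye(4); T[:3,:3]=R.from_quat([x,y,z,w]).as_matrix(); T[:3,3]=s["tcp_pos"]; return T
def ray(name,px,T=None):
    c,f=K(name); px=np.atleast_2d(px).astype(float)
    d=np.c_[(px[:,0]-c["cx"])/f,(px[:,1]-c["cy"])/f,np.ones(len(px))]
    if name=="wrist":
        M=T@np.array(c["tool_from_camera"]); return M[:3,3],d@M[:3,:3].T
    Rm=cv2.Rodrigues(np.array(c["rvec"],float))[0]; t=np.array(c["tvec"],float).ravel()
    return -Rm.T@t,d@Rm
def plane(name,px,z,T=None):
    o,d=ray(name,px,T); return o+d*((z-o[2])/d[:,2])[:,None]
def grab(name,fn):
    T=pose(); im=env.read_camera(name); cv2.imwrite("pics/"+fn,im[:,:,::-1]); return im,T
E
python3 - <<'E'
from h import *
for n in("scene","top","wrist"):
    grab(n,n+"0.png"); print(n,env.get_calibration(n))
a=[cv2.imread(f"pics/{n}0.png") for n in("scene","top")]
s=env.get_state();print(s["tcp_pos"],s["orientation"],s["clock"],s["finger_gap"])
E
```

```text
scene {'vertical_fov': 54.00987636739658, 'cx': 250.3457705632331, 'cy': 190.34284627742568, 'rvec': array([ 0.75639428,  2.39929873, -1.33992682]), 'tvec': array([ 0.37547418, -0.06310093,  1.32956105])}
top {'vertical_fov': 51.04328114289453, 'cx': 254.44205016142473, 'cy': 194.63064658811012, 'rvec': array([ 2.17200671, -2.15272017,  0.06863332]), 'tvec': array([0.0453525 , 0.50993778, 1.17577605])}
wrist {'vertical_fov': 59.481317996853846, 'cx': 263.87937383173266, 'cy': 191.73461494450655, 'tool_from_camera': array([[ 4.78517176e-05, -9.54964363e-01, -2.96720514e-01,
         7.55908008e-02],
       [ 9.99999858e-01, -1.12042944e-04,  5.21867287e-04,
        -9.03567526e-04],
       [-5.31610101e-04, -2.96720497e-01,  9.54964221e-01,
        -1.42193492e-01],
       [ 0.00000000e+00,  0.00000000e+00,  0.00000000e+00,
         1.00000000e+00]])}
[0.18930835 0.54255401 0.23061455] [-2.08382109e-04  1.67117508e-01  9.85936751e-01 -6.47084227e-04] 0.15 0.08510744920582718
```

View pics/top0.png

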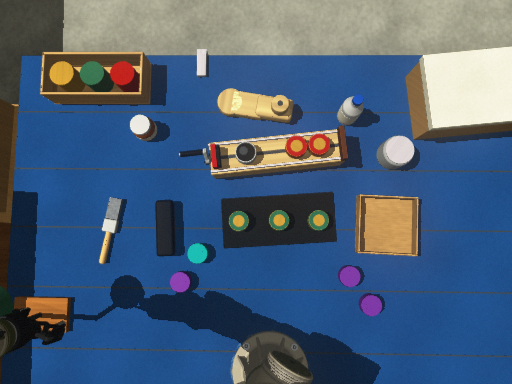

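View pics/scene0.png

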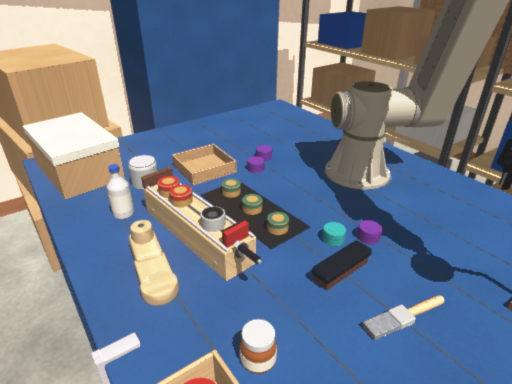

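The top view shows two red-lidded tins at (296,146) and (319,144), one empty at (246,152), the jaw at (215,156) and the crank handle at (190,153). The tray is at (388,225). The green tins on the mat are at (238,221), (279,220) and (319,220). The purple and turquoise caps at (180,282), (197,253), (350,275) and (371,305), and the green tin in the crate at (92,73), are not meant.

```bash
cat > m.py <<'E'
from h import *
im=cv2.imread("pics/top0.png"); hsv=cv2.cvtColor(im,cv2.COLOR_BGR2HSV)
def blobs(m,lo=40):
    n,l,s,c=cv2.connectedComponentsWithStats(m.astype(np.uint8))
    return [(s[i],c[i]) for i in range(1,n) if s[i][4]>=lo]
H,S,V=cv2.split(hsv)
roi=np.zeros_like(H); roi[110:260,170:425]=1
print("green")
for s,c in blobs((H>50)&(H<82)&(S>80)&(V>50)&(roi>0)):
    e=[s[0]+(s[2]-1)/2,s[1]+(s[3]-1)/2]; print(s,e,plane("top",e,.040)[0].round(4))
print("red")
for s,c in blobs(((H<6)|(H>174))&(S>150)&(V>90)&(roi>0)):
    e=[s[0]+(s[2]-1)/2,s[1]+(s[3]-1)/2]; print(s,e,c.round(1),plane("top",e,.121)[0].round(4))
E
python3 - <<'E'
from m import *
c=im[110:200,165:365]; cv2.imwrite("pics/c1.png",cv2.resize(c,None,fx=4,fy=4,interpolation=cv2.INTER_CUBIC))
E
```

```text
green
[229 211  19  20 173] [np.float64(238.0), np.float64(220.5)] [0.4316 0.0968 0.04  ]
[270 210  19  20 171] [np.float64(279.0), np.float64(219.5)] [ 0.4357 -0.023   0.04  ]
[309 210  20  20 175] [np.float64(318.5), np.float64(219.5)] [ 0.4367 -0.138   0.04  ]
red
[308 134  22  21 214] [np.float64(318.5), np.float64(144.0)] [319.  143.9] [ 0.6423 -0.1281  0.121 ]
[286 136  21  21 203] [np.float64(296.0), np.float64(146.0)] [296.1 145.8] [ 0.6365 -0.0662  0.121 ]
[211 144   6  24 108] [np.float64(213.5), np.float64(155.5)] [213.4 155.2] [0.6087 0.1618 0.121 ]
```

View pics/c1.png

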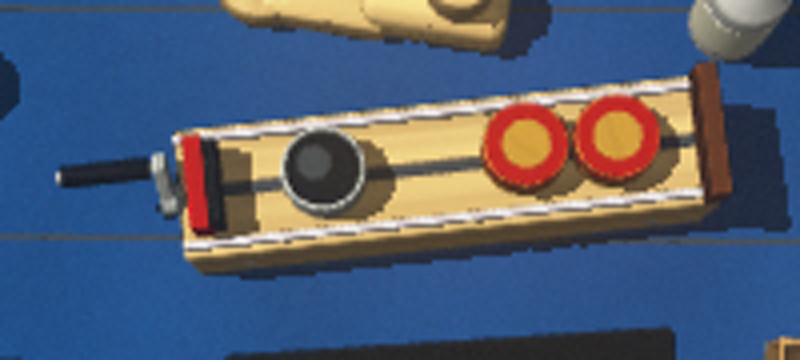

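The crop confirms one steel empty (dark inside), two red-lidded old tins short of the stop, and the jaw's red face near crop x≈215. The crank handle is at crop (60–150,172). Next I'll work out the row's geometry.

```bash
cat > geo.py <<'E'
from m import *
def cr(*p): return np.array(p,float)/4+[165,110]-.375
a=plane("top",cr((190,143),(690,86)),.093)[:,:2]   # far rail inner edge
b=plane("top",cr((190,238),(690,192)),.093)[:,:2]  # near rail inner
g=plane("top",cr((226,187),(690,141)),.085)[:,:2]
st=plane("top",cr((693,68),(711,196)),.121)[:,:2]
for n,p in(("far",a),("near",b),("groove",g),("stop",st)):
    d=p[1]-p[0]; print(n,p.round(4).tolist(),np.degrees(np.arctan2(-d[1],-d[0])).round(2))
E
python3 - <<'E'
from geo import *
u=np.array([(a[0]-a[1]),(b[0]-b[1]),(g[0]-g[1])]); u=(u/np.linalg.norm(u,axis=1)[:,None]).mean(0); u/=np.linalg.norm(u)
w=np.array([u[1],-u[0]])
print("u",u,"rail gap",((a-b)@w), "mid",((a@w).mean()+(b@w).mean())/2,"groove",g@w,"stop",st@u)
e=plane("top",cr((323,170)),.121)[0,:2]
pts={"old1":[.6423,-.1281],"old2":[.6365,-.0662],"empty":e,"handle_out":plane("top",cr((58,179)),.106)[0,:2],"handle_in":plane("top",cr((148,167)),.106)[0,:2],"jawtopface":plane("top",cr((212,185)),.125)[0,:2],
"n1":[.4316,.0968],"n2":[.4357,-.023],"n3":[.4367,-.138],"bin":plane("top",[388,226],.045)[0,:2],"bottle":plane("top",[357,99],.16)[0,:2]}
for k,p in pts.items(): print(k,np.round(p,4),"row:",round(np.dot(p,u),4),"w:",round(np.dot(p,w),4))
T=pose();print(T[:3,0],T[:3,1],T[:2,3]@u,T[:2,3]@w,"roll",np.degrees(np.arctan2(T[1,0],T[0,0])-np.arctan2(u[1],u[0])))
E
```

```text
green
[229 211  19  20 173] [np.float64(238.0), np.float64(220.5)] [0.4316 0.0968 0.04  ]
[270 210  19  20 171] [np.float64(279.0), np.float64(219.5)] [ 0.4357 -0.023   0.04  ]
[309 210  20  20 175] [np.float64(318.5), np.float64(219.5)] [ 0.4367 -0.138   0.04  ]
red
[308 134  22  21 214] [np.float64(318.5), np.float64(144.0)] [319.  143.9] [ 0.6423 -0.1281  0.121 ]
[286 136  21  21 203] [np.float64(296.0), np.float64(146.0)] [296.1 145.8] [ 0.6365 -0.0662  0.121 ]
[211 144   6  24 108] [np.float64(213.5), np.float64(155.5)] [213.4 155.2] [0.6087 0.1618 0.121 ]
far [[0.6432, 0.17], [0.6858, -0.1846]] 96.85
near [[0.5749, 0.1687], [0.6097, -0.184]] 95.64
groove [[0.6131, 0.1447], [0.648, -0.1857]] 96.02
stop [[0.6914, -0.1817], [0.6018, -0.1933]] 7.34
u [-0.107497    0.99420541] rail gap [0.06807285 0.07555071] mid 0.6239593182170425 groove [0.62509499 0.6242341 ] stop [-0.25501992 -0.25685467]
old1 [ 0.6423 -0.1281] row: -0.1964 w: 0.6248
old2 [ 0.6365 -0.0662] row: -0.1342 w: 0.6257
empty [0.6186 0.0735] row: 0.0066 w: 0.623
handle_out [0.6143 0.261 ] row: 0.1935 w: 0.6388
handle_in [0.6231 0.1976] row: 0.1294 w: 0.6408
jawtopface [0.607  0.1499] row: 0.0838 w: 0.6196
n1 [0.4316 0.0968] row: 0.0498 w: 0.4395
n2 [ 0.4357 -0.023 ] row: -0.0697 w: 0.4307
n3 [ 0.4367 -0.138 ] row: -0.1841 w: 0.4193
bin [ 0.4197 -0.3368] row: -0.38 w: 0.3811
bottle [ 0.7568 -0.2263] row: -0.3064 w: 0.7281
[-9.44143390e-01  3.29534855e-01  1.94624954e-04] [ 0.32953432  0.94414264 -0.00134562] 0.5190600465791961 0.24653431971595258 roll 64.58840533152018
```

servo_tool(
  increments=[
    {"roll": 7.16, "grip": 0},
    {"roll": 7.16},
    {"roll": 7.16},
    {"roll": 7.16},
    {"roll": 7.16},
  ],
  grip_force=40,
)

```text
invalid input at $.increments[0]: expected keys grip, x, y, z, roll
```

servo_tool(
  increments=[
    {"roll": 7.16},
    {"roll": 7.16},
    {"roll": 7.16},
    {"roll": 7.16},
    {"x": -20, "y": 15},
  ],
)

```text
invalid input at $.increments[0]: expected keys grip, x, y, z, roll
```

servo_tool(
  increments=[
    {"x": -32, "y": 23.5},
    {"x": -32, "y": 23.5},
    {"x": -32, "y": 23.5},
    {"x": -32, "y": 23.5},
    {"x": -32, "y": 23.5},
  ],
)

```text
invalid input at $.increments[0]: expected keys grip, x, y, z, roll
```

servo_tool(
  increments=[
    {"x": -32, "y": 23.5},
    {"x": -32, "y": 23.5},
    {"x": -32, "y": 23.5},
    {"x": -32, "y": 23.5},
    {"x": -32, "y": 23.5},
  ],
)

```text
invalid input at $.increments[0]: expected keys grip, x, y, z, roll
```

servo_tool(
  increments=[
    {"x": -32, "y": 23.5},
    {"x": -32, "y": 23.5},
    {"x": -32, "y": 23.5},
    {"x": -32, "y": 23.5},
    {"x": -30, "y": 23},
  ],
)

```text
invalid input at $.increments[0]: expected keys grip, x, y, z, roll
```

```bash
cat >> h.py <<'E'
u=np.array([-0.107497,0.99420541]); w=np.array([u[1],-u[0]])
def rc(p): p=np.atleast_2d(p)[:,:2]; return np.c_[p@u+.256,p@w-.6245]*1000   # row coords, mm
def where():
    T=pose(); s=env.get_state(); x=T[:3,0]
    print("row",rc(T[:3,3])[0].round(1),"z",round(T[2,3]*1000,1),"yawerr",round(np.degrees(np.arctan2(x[1],x[0])-np.arctan2(u[1],u[0])),2),"gap",round(s["finger_gap"]*1000,1),"F",np.round(s["wrist_force"],1),"t",round(s["clock"],2)); return T
E
python3 - <<'E'
from h import *
where(); grab("wrist","w1.png")
E
```

```text
row [ 775.1 -378. ] z 230.6 yawerr 64.59 gap 85.1 F [ 0.1 -1.3 -0.1] t 0.15
```

View pics/w1.png

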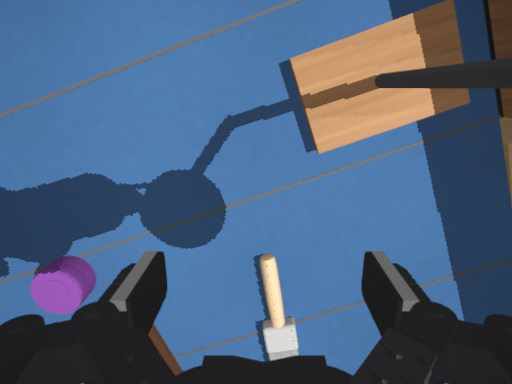

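The calls were refused because every key has to be given. The wrist picture shows only the start view: the crate at (380,70) and a purple cap at (65,285).

servo_tool(
  increments=[
    {"grip": 0, "x": 0, "y": 0, "z": 0, "roll": 7.16},
    {"grip": 0, "x": 0, "y": 0, "z": 0, "roll": 7.16},
    {"grip": 0, "x": 0, "y": 0, "z": 0, "roll": 7.16},
    {"grip": 0, "x": 0, "y": 0, "z": 0, "roll": 7.16},
    {"grip": 0, "x": 0, "y": 0, "z": 0, "roll": 7.16},
  ],
  grip_force=40,
)

```text
clock: 0.62
tcp_pos: [0.1894, 0.5428, 0.2311]
orientation: [-0.0, 0.465, 0.885, -0.0]
wrist_force: [0.6, -0.2, 0.6]
finger_gap: 0.0853
grip_force: 0.0
```

servo_tool(
  increments=[
    {"grip": 0, "x": 0, "y": 0, "z": 0, "roll": 7.16},
    {"grip": 0, "x": 0, "y": 0, "z": 0, "roll": 7.16},
    {"grip": 0, "x": 0, "y": 0, "z": 0, "roll": 7.16},
    {"grip": 0, "x": 0, "y": 0, "z": 0, "roll": 7.16},
    {"grip": 0, "x": -20, "y": 15, "z": 0, "roll": 0},
  ],
)

```text
clock: 1.03
tcp_pos: [0.2049, 0.5264, 0.2308]
orientation: [-0.001, 0.668, 0.744, 0.0]
wrist_force: [1.1, 0.2, -0.7]
finger_gap: 0.0854
grip_force: 0.0
```

servo_tool(
  increments=[
    {"grip": 0, "x": -32, "y": 23.5, "z": 0, "roll": 0},
    {"grip": 0, "x": -32, "y": 23.5, "z": 0, "roll": 0},
    {"grip": 0, "x": -32, "y": 23.5, "z": 0, "roll": 0},
    {"grip": 0, "x": -32, "y": 23.5, "z": 0, "roll": 0},
    {"grip": 0, "x": -32, "y": 23.5, "z": 0, "roll": 0},
  ],
)

```text
clock: 1.45
tcp_pos: [0.3417, 0.3771, 0.2312]
orientation: [-0.0, 0.667, 0.745, 0.0]
wrist_force: [0.3, 0.3, 0.4]
finger_gap: 0.0853
grip_force: 0.0
```

servo_tool(
  increments=[
    {"grip": 0, "x": -32, "y": 23.5, "z": 0, "roll": 0},
    {"grip": 0, "x": -32, "y": 23.5, "z": 0, "roll": 0},
    {"grip": 0, "x": -32, "y": 23.5, "z": 0, "roll": 0},
    {"grip": 0, "x": -32, "y": 23.5, "z": 0, "roll": 0},
    {"grip": 0, "x": -32, "y": 23.5, "z": 0, "roll": 0},
  ],
)

```text
clock: 1.87
tcp_pos: [0.4763, 0.2308, 0.2313]
orientation: [-0.0, 0.667, 0.745, 0.0]
wrist_force: [0.8, 1.4, 0.2]
finger_gap: 0.0854
grip_force: 0.0
```

servo_tool(
  increments=[
    {"grip": 0, "x": -32, "y": 23.5, "z": 0, "roll": 0},
    {"grip": 0, "x": -32, "y": 23.5, "z": 0, "roll": 0},
    {"grip": 0, "x": -32, "y": 23.5, "z": 0, "roll": 0},
    {"grip": 0, "x": -32, "y": 23.5, "z": 0, "roll": 0},
    {"grip": 0, "x": -30, "y": 23, "z": 0, "roll": 0},
  ],
)

```text
clock: 2.28
tcp_pos: [0.6101, 0.0863, 0.2311]
orientation: [-0.0, 0.667, 0.745, -0.0]
wrist_force: [1.2, 0.0, -0.8]
finger_gap: 0.0852
grip_force: 0.0
```

Run:
```python
from h import *
where(); grab("wrist","w2.png")
```

```text
row [276.2  -8.6] z 231.1 yawerr 0.11 gap 85.2 F [ 1.2  0.  -0.8] t 2.28
```

View pics/w2.png

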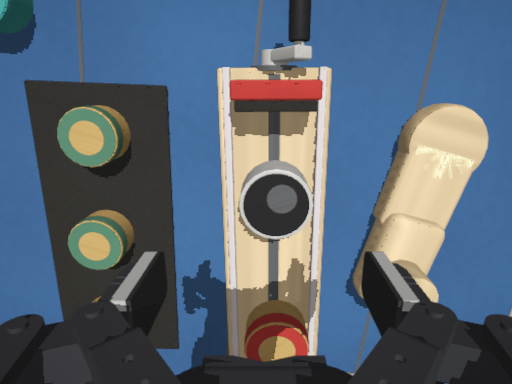

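The picture shows the empty's rim centred at (276,202), the rails at x≈233 and x≈319, the red jaw at (275,90), and the handle bottom at (300,35), slightly to the right of (past) the middle.

Run:
```python
from h import *
T=where(); im=cv2.imread("pics/w2.png"); hsv=cv2.cvtColor(im,cv2.COLOR_BGR2HSV).astype(int)
for y in (140,150,245,265,285):
    m=(hsv[y,:,1]<60)&(hsv[y,:,2]>110)
    L=[x for x in range(215,262) if m[x]]; R=[x for x in range(292,335) if m[x]]
    # groove
    if L and R:
        p=rc(plane("wrist",[[min(L),y],[max(L)+1,y],[min(R),y],[max(R)+1,y]],.093,T)); print(y,L[0],L[-1],R[0],R[-1],p.round(1).tolist())
print("empty",rc(plane("wrist",[[276,202]],.121,T)))
print("jaw face bottom/top",rc(plane("wrist",[[275,99]],.121,T)))
for z in(.10,.105): print("handle",rc(plane("wrist",[[300,38],[300,5]],z,T)).round(1).tolist())
```

```text
row [270.6  -4.4] z 230.0 yawerr -0.17 gap 85.2 F [ 5.2 -2.8  1.1] t 2.33
140 225 232 315 328 [[303.5, -36.3], [303.5, -29.7], [303.2, 38.4], [303.2, 50.0]]
150 220 232 316 327 [[295.2, -40.8], [295.1, -29.9], [294.9, 39.6], [294.8, 49.7]]
245 224 235 312 322 [[207.5, -40.8], [207.4, -29.9], [207.1, 39.7], [207.0, 49.8]]
265 225 235 311 321 [[186.9, -40.7], [186.8, -30.4], [186.5, 39.6], [186.4, 49.9]]
285 230 236 309 320 [[165.4, -36.7], [165.4, -30.1], [165.0, 38.6], [165.0, 50.0]]
empty [[258.63471011   5.29267947]]
jaw face bottom/top [[337.15952897   3.95824416]]
handle [[380.0, 23.0], [401.9, 22.3]]
handle [[379.4, 22.4], [400.9, 21.8]]
```

servo_tool(
  increments=[
    {"grip": 0, "x": 0, "y": 0, "z": 0, "roll": 0},
  ],
)

```text
clock: 2.42
tcp_pos: [0.611, 0.0852, 0.23]
orientation: [-0.0, 0.669, 0.743, -0.0]
wrist_force: [-0.3, 0.3, 0.0]
finger_gap: 0.0859
grip_force: 0.0
```

servo_tool(
  increments=[
    {"grip": 0, "x": -11, "y": 9, "z": 10, "roll": 0},
    {"grip": 0, "x": 0, "y": 0, "z": 30, "roll": 0},
    {"grip": 0, "x": 0, "y": 0, "z": 30, "roll": 0},
    {"grip": 0, "x": 0, "y": 0, "z": 10, "roll": 0},
    {"grip": 0, "x": 0, "y": 0, "z": 0, "roll": 0},
  ],
)

```text
clock: 2.83
tcp_pos: [0.6163, 0.079, 0.1476]
orientation: [-0.003, 0.667, 0.745, -0.002]
wrist_force: [-0.5, -0.0, 0.4]
finger_gap: 0.0852
grip_force: 0.0
```

servo_tool(
  increments=[
    {"grip": 0, "x": 0, "y": 0, "z": 0, "roll": 0},
    {"grip": 0, "x": 0, "y": 0, "z": 0, "roll": 0},
  ],
)

```text
clock: 3.0
tcp_pos: [0.6201, 0.0789, 0.1531]
orientation: [0.001, 0.667, 0.745, 0.001]
wrist_force: [-0.1, 0.8, 0.7]
finger_gap: 0.0857
grip_force: 0.0
```

Run:
```python
from h import *
where(); T=where()
im,_=grab("wrist","w3.png"); hsv=cv2.cvtColor(im,cv2.COLOR_RGB2HSV).astype(int)
where()
for y in range(100,300,12):
    m=(hsv[y,:,1]<60)&(hsv[y,:,2]>110)
    x=np.where(m)[0]
    if len(x):
        sp=np.split(x,np.where(np.diff(x)>1)[0]+1)
        print(y,[(a[0],a[-1],*rc(plane("wrist",[[a[0],y],[a[-1]+1,y]],.093,T))[:,1].round(1).tolist()) for a in sp if len(a)>4])
```

```text
row [267.8   0.5] z 153.1 yawerr 0.2 gap 85.7 F [-0.1  0.8  0.7] t 3.0
row [267.8   0.5] z 153.1 yawerr 0.2 gap 85.7 F [-0.1  0.8  0.7] t 3.0
row [267.7   0.8] z 153.4 yawerr 0.19 gap 85.3 F [ 0.  -0.5  0.4] t 3.05
100 [(np.int64(192), np.int64(200), -41.6, -36.4), (np.int64(324), np.int64(333), 35.1, 40.9)]
112 [(np.int64(192), np.int64(201), -42.0, -36.1), (np.int64(323), np.int64(333), 34.9, 41.4)]
124 [(np.int64(193), np.int64(203), -41.8, -35.3), (np.int64(322), np.int64(332), 34.7, 41.2)]
136 [(np.int64(194), np.int64(205), -41.6, -34.4), (np.int64(322), np.int64(331), 35.1, 41.1)]
148 [(np.int64(195), np.int64(205), -41.4, -34.8), (np.int64(257), np.int64(261), -3.9, -0.9), (np.int64(321), np.int64(331), 34.9, 41.5)]
160 [(np.int64(195), np.int64(206), -41.9, -34.5), (np.int64(257), np.int64(261), -3.9, -0.9), (np.int64(320), np.int64(330), 34.7, 41.4), (np.int64(448), np.int64(460), 113.2, 121.2), (np.int64(477), np.int64(482), 131.0, 134.7)]
172 [(np.int64(196), np.int64(207), -41.7, -34.3), (np.int64(257), np.int64(270), -4.0, 4.7), (np.int64(320), np.int64(329), 35.1, 41.3
[... 1383 characters left out ...]
, 83.8)]
268 [(np.int64(133), np.int64(145), -88.0, -79.3), (np.int64(202), np.int64(212), -41.4, -33.9), (np.int64(228), np.int64(234), -23.8, -19.0), (np.int64(295), np.int64(301), 21.6, 26.4), (np.int64(316), np.int64(323), 35.9, 41.3), (np.int64(383), np.int64(395), 81.4, 90.2)]
280 [(np.int64(124), np.int64(137), -95.2, -85.7), (np.int64(203), np.int64(212), -41.2, -34.3), (np.int64(248), np.int64(280), -10.3, 12.3), (np.int64(315), np.int64(323), 35.7, 41.8), (np.int64(391), np.int64(404), 87.9, 97.5)]
292 [(np.int64(115), np.int64(129), -102.6, -92.2), (np.int64(204), np.int64(213), -40.9, -34.0), (np.int64(315), np.int64(322), 36.1, 41.7), (np.int64(398), np.int64(412), 93.9, 104.3)]
```

servo_tool(
  increments=[
    {"grip": 0, "x": -3, "y": 0, "z": 20, "roll": 0},
    {"grip": 0, "x": 0, "y": 0, "z": 25, "roll": 0},
    {"grip": 0, "x": 0, "y": 0, "z": 10, "roll": 0},
    {"grip": 0, "x": 0, "y": 0, "z": 0, "roll": 0},
    {"grip": 0.5, "x": 0, "y": 0, "z": 0, "roll": 0},
  ],
)

```text
clock: 3.47
tcp_pos: [0.6197, 0.0756, 0.097]
orientation: [0.0, 0.667, 0.745, 0.0]
wrist_force: [0.7, -0.5, -0.0]
finger_gap: 0.075
grip_force: 0.0
```

servo_tool(
  increments=[
    {"grip": 1, "x": 0, "y": 0, "z": 0, "roll": 0},
    {"grip": 1, "x": 0, "y": 0, "z": 0, "roll": 0},
    {"grip": 1, "x": 0, "y": 0, "z": 0, "roll": 0},
    {"grip": 1, "x": 0, "y": 0, "z": 0, "roll": 0},
    {"grip": 1, "x": 0, "y": 0, "z": 0, "roll": 0},
  ],
)

```text
clock: 3.88
tcp_pos: [0.6211, 0.0755, 0.0985]
orientation: [0.001, 0.667, 0.745, 0.001]
wrist_force: [-0.8, -0.6, 6.3]
finger_gap: 0.0588
grip_force: 43.5
```

servo_tool(
  increments=[
    {"grip": 1, "x": 0, "y": 0, "z": -20, "roll": 0},
    {"grip": 1, "x": 0, "y": 0, "z": -30, "roll": 0},
    {"grip": 1, "x": 0, "y": 0, "z": -30, "roll": 0},
    {"grip": 1, "x": 0, "y": 0, "z": 0, "roll": 0},
    {"grip": 1, "x": 0, "y": 0, "z": 0, "roll": 0},
  ],
)

```text
clock: 4.3
tcp_pos: [0.6212, 0.0754, 0.179]
orientation: [0.002, 0.667, 0.745, 0.002]
wrist_force: [0.3, 0.3, -1.2]
finger_gap: 0.0582
grip_force: 43.2
```

Run:
```python
from h import *
T=where(); s=env.get_state(); print(s["grip_force"])
print("bin rel",rc([.4197,-.3368])-rc(T[:3,3]))
im=cv2.imread("pics/top0.png"); h=cv2.cvtColor(im,cv2.COLOR_BGR2HSV)
```

```text
row [264.2   1.3] z 179.0 yawerr 0.15 gap 58.2 F [ 0.3  0.3 -1.2] t 4.3
43.17281484603882
bin rel [[-388.18855762 -244.68731647]]
```

servo_tool(
  increments=[
    {"grip": 1, "x": -20, "y": -12.5, "z": 0, "roll": 0},
    {"grip": 1, "x": -32, "y": -20, "z": 0, "roll": 0},
    {"grip": 1, "x": -32, "y": -20, "z": 0, "roll": 0},
    {"grip": 1, "x": -32, "y": -20, "z": 0, "roll": 0},
    {"grip": 1, "x": -32, "y": -20, "z": 0, "roll": 0},
  ],
)

```text
clock: 4.72
tcp_pos: [0.5421, -0.0827, 0.1747]
orientation: [-0.001, 0.667, 0.745, -0.0]
wrist_force: [1.0, -0.1, -0.5]
finger_gap: 0.0588
grip_force: 43.2
```

servo_tool(
  increments=[
    {"grip": 1, "x": -32, "y": -20, "z": 0, "roll": 0},
    {"grip": 1, "x": -32, "y": -20, "z": 0, "roll": 0},
    {"grip": 1, "x": -32, "y": -20, "z": 0, "roll": 0},
    {"grip": 1, "x": -32, "y": -20, "z": 0, "roll": 0},
    {"grip": 1, "x": -32, "y": -20, "z": 0, "roll": 0},
  ],
)

```text
clock: 5.13
tcp_pos: [0.4603, -0.2528, 0.175]
orientation: [-0.001, 0.667, 0.745, -0.0]
wrist_force: [0.6, 0.2, -1.4]
finger_gap: 0.0589
grip_force: 43.2
```

servo_tool(
  increments=[
    {"grip": 1, "x": -32, "y": -20, "z": 0, "roll": 0},
    {"grip": 1, "x": -32, "y": -20, "z": 0, "roll": 0},
    {"grip": 1, "x": -16, "y": -12, "z": 0, "roll": 0},
    {"grip": 1, "x": 0, "y": 0, "z": 0, "roll": 0},
    {"grip": 1, "x": 0, "y": 0, "z": 0, "roll": 0},
  ],
)

```text
clock: 5.55
tcp_pos: [0.418, -0.3375, 0.1749]
orientation: [-0.001, 0.668, 0.744, 0.0]
wrist_force: [-0.5, -0.7, 0.1]
finger_gap: 0.0585
grip_force: 43.2
```

Run:
```python
from h import *
T=where(); print("bin rel",rc([.4197,-.3368])-rc(T[:3,3]))
```

```text
row [-124.5 -245.2] z 174.9 yawerr -0.01 gap 58.5 F [-0.5 -0.7  0.1] t 5.55
bin rel [[0.51063233 1.74732676]]
```

servo_tool(
  increments=[
    {"grip": 1, "x": 0, "y": 1, "z": 35, "roll": 0},
    {"grip": 1, "x": 0, "y": 0, "z": 40, "roll": 0},
    {"grip": 1, "x": 0, "y": 0, "z": 40, "roll": 0},
    {"grip": 1, "x": 0, "y": 0, "z": 25, "roll": 0},
    {"grip": 1, "x": 0, "y": 0, "z": 11, "roll": 0},
  ],
)

```text
clock: 5.97
tcp_pos: [0.4182, -0.3325, 0.0204]
orientation: [-0.004, 0.666, 0.746, 0.001]
wrist_force: [-0.4, 0.1, -0.8]
finger_gap: 0.0584
grip_force: 43.2
```

servo_tool(
  increments=[
    {"grip": 1, "x": 0, "y": 0, "z": 0, "roll": 0},
    {"grip": 0, "x": 0, "y": 0, "z": 0, "roll": 0},
    {"grip": 0, "x": 0, "y": 0, "z": 0, "roll": 0},
    {"grip": 0, "x": 0, "y": 0, "z": 0, "roll": 0},
    {"grip": 0, "x": 0, "y": 0, "z": 0, "roll": 0},
  ],
)

```text
clock: 6.38
tcp_pos: [0.4213, -0.3377, 0.0268]
orientation: [0.001, 0.667, 0.745, -0.0]
wrist_force: [0.4, 0.3, -0.2]
finger_gap: 0.0853
grip_force: 0.0
```

servo_tool(
  increments=[
    {"grip": 0, "x": 0, "y": 0, "z": -20, "roll": 0},
    {"grip": 0, "x": 0, "y": 0, "z": -40, "roll": 0},
    {"grip": 0, "x": 0, "y": 0, "z": -40, "roll": 0},
    {"grip": 0, "x": 0, "y": 0, "z": -40, "roll": 0},
    {"grip": 0, "x": 12, "y": 12, "z": -15, "roll": 0},
  ],
)

```text
clock: 6.8
tcp_pos: [0.4321, -0.3274, 0.1874]
orientation: [0.005, 0.668, 0.744, -0.001]
wrist_force: [1.8, -0.7, 0.5]
finger_gap: 0.0856
grip_force: 0.0
```

servo_tool(
  increments=[
    {"grip": 0, "x": 29, "y": 29, "z": 0, "roll": 0},
    {"grip": 0, "x": 29, "y": 29, "z": 0, "roll": 0},
    {"grip": 0, "x": 29, "y": 29, "z": 0, "roll": 0},
    {"grip": 0, "x": 29, "y": 29, "z": 0, "roll": 0},
    {"grip": 0, "x": 29, "y": 29, "z": 0, "roll": 0},
  ],
)

```text
clock: 7.22
tcp_pos: [0.5604, -0.1623, 0.1818]
orientation: [0.001, 0.667, 0.745, 0.0]
wrist_force: [0.7, -1.7, 0.2]
finger_gap: 0.0853
grip_force: 0.0
```

servo_tool(
  increments=[
    {"grip": 0, "x": 29, "y": 29, "z": 0, "roll": 0},
    {"grip": 0, "x": 29, "y": 29, "z": 0, "roll": 0},
    {"grip": 0, "x": 29, "y": 29, "z": 0, "roll": 0},
    {"grip": 0, "x": 0, "y": 0, "z": 0, "roll": 0},
    {"grip": 0, "x": 0, "y": 0, "z": 0, "roll": 0},
  ],
)

```text
clock: 7.63
tcp_pos: [0.6371, -0.0655, 0.1808]
orientation: [0.001, 0.666, 0.746, 0.0]
wrist_force: [-0.4, -0.4, 0.3]
finger_gap: 0.0853
grip_force: 0.0
```

```bash
cat > top.py <<'E'
from h import *
import sys
def top(fn,view=False):
    rgb,_=grab("top",fn); im=rgb[:,:,::-1]
    H,S,V=cv2.split(cv2.cvtColor(np.ascontiguousarray(im),cv2.COLOR_BGR2HSV))
    roi=np.zeros_like(H); roi[110:260,170:425]=1
    for nm,m in(("green",(H>50)&(H<82)&(S>80)&(V>50)),("red",((H<6)|(H>174))&(S>150)&(V>90))):
        n,l,s,c=cv2.connectedComponentsWithStats((m&(roi>0)).astype(np.uint8))
        for i in range(1,n):
            if s[i][4]<40: continue
            e=[s[i][0]+(s[i][2]-1)/2,s[i][1]+(s[i][3]-1)/2]
            print(nm,s[i],"row@mat",rc(plane("top",e,.04))[0].round(1),"row@rack",rc(plane("top",e,.121))[0].round(1))
if __name__=="__main__": where(); top(sys.argv[1])
E
python3 top.py t2.png
```

```text
row [122.4   1.9] z 180.8 yawerr 0.38 gap 85.3 F [-0.4 -0.4  0.3] t 7.63
green [229 211  16  19 109] row@mat [ 310.1 -183.1] row@rack [ 304.6 -185.9]
red [211 144   6  23 106] row@mat [360.3  15.9] row@rack [351.3  -0.5]
```

View pics/t2.png

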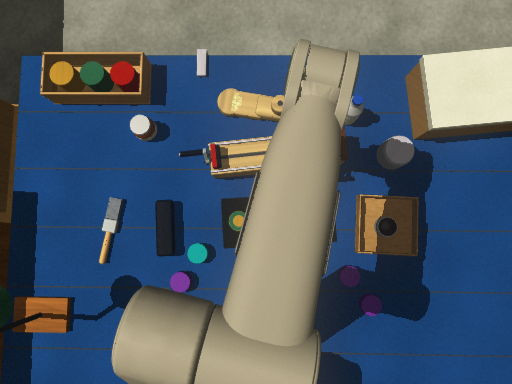

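The empty sits in the tray at (388,227); the arm hides the rest of the row from the top camera. I'll grip the rear old tin and slide both forward.

servo_tool(
  increments=[
    {"grip": 0, "x": 0, "y": -1.5, "z": 30, "roll": 0},
    {"grip": 0, "x": 0, "y": 0, "z": 35, "roll": 0},
    {"grip": 0, "x": 0, "y": 0, "z": 18, "roll": 0},
    {"grip": 0, "x": 0, "y": 0, "z": 0, "roll": 0},
    {"grip": 0.5, "x": 0, "y": 0, "z": 0, "roll": 0},
  ],
)

```text
clock: 8.1
tcp_pos: [0.633, -0.069, 0.0971]
orientation: [-0.001, 0.668, 0.744, -0.001]
wrist_force: [-0.4, 0.5, 0.6]
finger_gap: 0.0756
grip_force: 0.0
```

servo_tool(
  increments=[
    {"grip": 1, "x": 0, "y": 0, "z": 0, "roll": 0},
    {"grip": 1, "x": 0, "y": 0, "z": 0, "roll": 0},
    {"grip": 1, "x": 0, "y": 0, "z": 0, "roll": 0},
    {"grip": 1, "x": 0, "y": 0, "z": 0, "roll": 0},
    {"grip": 1, "x": 0, "y": 0, "z": 0, "roll": 0},
  ],
)

```text
clock: 8.52
tcp_pos: [0.6361, -0.0688, 0.1002]
orientation: [0.002, 0.667, 0.745, 0.001]
wrist_force: [-0.0, -2.7, 7.0]
finger_gap: 0.0589
grip_force: 43.8
```

servo_tool(
  increments=[
    {"grip": 1, "x": -6, "y": 0, "z": 0, "roll": 0},
    {"grip": 1, "x": -7, "y": 0, "z": 0, "roll": 0},
    {"grip": 1, "x": -7, "y": 0, "z": 0, "roll": 0},
    {"grip": 1, "x": -6, "y": 0, "z": 0, "roll": 0},
    {"grip": 1, "x": -2, "y": 0, "z": 0, "roll": 0},
  ],
)

```text
clock: 8.93
tcp_pos: [0.6393, -0.0952, 0.1002]
orientation: [0.001, 0.667, 0.745, 0.002]
wrist_force: [-0.7, 5.0, 8.7]
finger_gap: 0.0585
grip_force: 43.9
```

servo_tool(
  increments=[
    {"grip": 1, "x": 0, "y": 0, "z": 0, "roll": 0},
    {"grip": 1, "x": 0, "y": 0, "z": 0, "roll": 0},
  ],
)

```text
clock: 9.1
tcp_pos: [0.6393, -0.0954, 0.1002]
orientation: [0.002, 0.667, 0.745, 0.002]
wrist_force: [0.6, 2.5, 7.7]
finger_gap: 0.0587
grip_force: 43.8
```

Run:
```python
from h import *
where()
```

```text
row [92.4  0.9] z 100.2 yawerr 0.17 gap 58.7 F [0.6 2.5 7.7] t 9.1
```

servo_tool(
  increments=[
    {"grip": 1, "x": -1.5, "y": 0, "z": 0, "roll": 0},
    {"grip": 1, "x": 0, "y": 0, "z": 0, "roll": 0},
    {"grip": 1, "x": 0, "y": 0, "z": 0, "roll": 0},
  ],
)

```text
clock: 9.35
tcp_pos: [0.6394, -0.0962, 0.1002]
orientation: [0.001, 0.667, 0.745, 0.002]
wrist_force: [-0.4, 4.0, 6.8]
finger_gap: 0.0583
grip_force: 43.8
```

servo_tool(
  increments=[
    {"grip": 0, "x": 0, "y": 0, "z": 0, "roll": 0},
    {"grip": 0, "x": 0, "y": 0, "z": 0, "roll": 0},
    {"grip": 0, "x": 0, "y": 0, "z": 0, "roll": 0},
    {"grip": 0, "x": 0, "y": 0, "z": 0, "roll": 0},
    {"grip": 0, "x": 0, "y": 0, "z": -10, "roll": 0},
  ],
)

```text
clock: 9.77
tcp_pos: [0.6361, -0.0969, 0.1053]
orientation: [-0.002, 0.667, 0.745, -0.001]
wrist_force: [-0.0, -0.2, -0.6]
finger_gap: 0.0854
grip_force: 0.0
```

servo_tool(
  increments=[
    {"grip": 0, "x": 0, "y": 0, "z": -40, "roll": 0},
    {"grip": 0, "x": 0, "y": 0, "z": -40, "roll": 0},
    {"grip": 0, "x": 30, "y": 0, "z": -15, "roll": 0},
    {"grip": 0, "x": 40, "y": 0, "z": 0, "roll": 0},
    {"grip": 0, "x": 40, "y": 0, "z": 0, "roll": 0},
  ],
)

```text
clock: 10.18
tcp_pos: [0.6268, 0.012, 0.2052]
orientation: [0.002, 0.668, 0.744, 0.001]
wrist_force: [1.0, 0.7, -1.2]
finger_gap: 0.0851
grip_force: 0.0
```

servo_tool(
  increments=[
    {"grip": 0, "x": 25, "y": -30, "z": 0, "roll": 0},
    {"grip": 0, "x": 10, "y": -40, "z": 0, "roll": 0},
    {"grip": 0, "x": 0, "y": -40, "z": 0, "roll": 0},
    {"grip": 0, "x": 0, "y": 0, "z": 0, "roll": 0},
    {"grip": 0, "x": 0, "y": 0, "z": 0, "roll": 0},
  ],
)

```text
clock: 10.6
tcp_pos: [0.5097, 0.0353, 0.2028]
orientation: [-0.0, 0.667, 0.745, -0.0]
wrist_force: [0.7, -0.0, 0.4]
finger_gap: 0.0855
grip_force: 0.0
```

```bash
python3 top.py t3.png
python3 - <<'E'
from h import *
T=where(); im,_=grab("wrist","w4.png")
H,S,V=cv2.split(cv2.cvtColor(im,cv2.COLOR_RGB2HSV))
for nm,m,z in(("green",(H>50)&(H<82)&(S>80)&(V>50),.04),("red",((H<6)|(H>174))&(S>150)&(V>90),.121)):
    n,l,s,c=cv2.connectedComponentsWithStats(m.astype(np.uint8))
    for i in range(1,n):
        if s[i][4]>150:
            e=[s[i][0]+(s[i][2]-1)/2,s[i][1]+(s[i][3]-1)/2]; print(nm,s[i],rc(plane("wrist",e,z,T)).round(1))
E
```

```text
row [ 236.3 -113.9] z 202.8 yawerr 0.17 gap 85.5 F [ 0.7 -0.   0.4] t 10.6
green [280 211   9  19  75] row@mat [ 171.9 -196.7] row@rack [ 175.9 -198.6]
green [310 212  19  18 121] row@mat [  70.8 -208.2] row@rack [  81.7 -209.2]
red [318 133  21  21 207] row@mat [18.7 17. ] row@rack [33.3  0.4]
red [296 136  21  21 196] row@mat [84.3 14.7] row@rack [94.4 -1.7]
red [211 144   5  23  99] row@mat [361.8  16.1] row@rack [352.7  -0.4]
row [ 235.6 -111.5] z 203.4 yawerr 0.15 gap 85.3 F [ 0.8 -0.5 -0.7] t 10.65
green [ 149   62   64   66 1917] [[ 304.4 -184.3]]
green [ 152  195   56   53 1331] [[ 185.6 -193.7]]
green [166 289  41  28 235] [[  92.7 -193.4]]
green [152 299  51  43 887] [[  70.7 -204.6]]
red [ 395    6  114   26 2834] [[350.5   1.5]]
red [361 326  20  26 236] [[116.5 -24.9]]
```

View pics/w4.png

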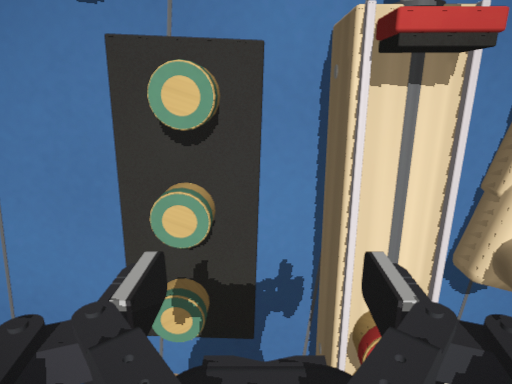

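The wrist picture shows green lids at (181,95), (181,220) and (180,315) on the mat. Both views agree on where they are. The old tins stand at about 33 and 94 mm. Now I'll fetch the first new tin.

servo_tool(
  increments=[
    {"grip": 0, "x": 23, "y": -24, "z": 10, "roll": 0},
    {"grip": 0, "x": 23, "y": -24, "z": 15, "roll": 0},
    {"grip": 0, "x": 23, "y": -24, "z": 15, "roll": 0},
    {"grip": 0, "x": 0, "y": 0, "z": 40, "roll": 0},
    {"grip": 0, "x": 0, "y": 0, "z": 40, "roll": 0},
  ],
)

```text
clock: 11.12
tcp_pos: [0.4362, 0.0965, 0.0834]
orientation: [0.002, 0.666, 0.746, 0.002]
wrist_force: [0.9, -0.3, -1.0]
finger_gap: 0.0854
grip_force: 0.0
```

servo_tool(
  increments=[
    {"grip": 0, "x": 0, "y": 0, "z": 20, "roll": 0},
    {"grip": 0, "x": 0, "y": 0, "z": 0, "roll": 0},
    {"grip": 0, "x": 0, "y": 0, "z": 0, "roll": 0},
  ],
)

```text
clock: 11.37
tcp_pos: [0.4342, 0.0954, 0.0621]
orientation: [-0.001, 0.667, 0.745, -0.0]
wrist_force: [0.7, -0.1, 0.2]
finger_gap: 0.0856
grip_force: 0.0
```

Run:
```python
from h import *
where()
```

```text
row [ 304.2 -182.6] z 62.1 yawerr 0.12 gap 85.6 F [ 0.7 -0.1  0.2] t 11.37
```

servo_tool(
  increments=[
    {"grip": 0, "x": 0.5, "y": -2, "z": 25, "roll": 0},
    {"grip": 0, "x": 0, "y": 0, "z": 15, "roll": 0},
    {"grip": 0, "x": 0, "y": 0, "z": 0, "roll": 0},
    {"grip": 1, "x": 0, "y": 0, "z": 0, "roll": 0},
    {"grip": 1, "x": 0, "y": 0, "z": 0, "roll": 0},
  ],
)

```text
clock: 11.78
tcp_pos: [0.4335, 0.0958, 0.0242]
orientation: [0.001, 0.667, 0.745, 0.001]
wrist_force: [-0.2, 0.0, -0.4]
finger_gap: 0.0642
grip_force: 0.0
```

servo_tool(
  increments=[
    {"grip": 1, "x": 0, "y": 0, "z": 0, "roll": 0},
    {"grip": 1, "x": 0, "y": 0, "z": 0, "roll": 0},
    {"grip": 1, "x": 0, "y": 0, "z": 0, "roll": 0},
    {"grip": 1, "x": 0, "y": 0, "z": 0, "roll": 0},
    {"grip": 1, "x": 0, "y": 0, "z": -20, "roll": 0},
  ],
)

```text
clock: 12.2
tcp_pos: [0.4301, 0.0957, 0.0416]
orientation: [-0.001, 0.667, 0.745, -0.001]
wrist_force: [-0.2, -0.2, -2.2]
finger_gap: 0.0583
grip_force: 44.2
```

servo_tool(
  increments=[
    {"grip": 1, "x": 0, "y": 0, "z": -40, "roll": 0},
    {"grip": 1, "x": 0, "y": 0, "z": -40, "roll": 0},
    {"grip": 1, "x": 0, "y": 0, "z": -40, "roll": 0},
    {"grip": 1, "x": 0, "y": 0, "z": -20, "roll": 0},
    {"grip": 1, "x": -9, "y": 14, "z": 0, "roll": 0},
  ],
)

```text
clock: 12.62
tcp_pos: [0.4476, 0.0893, 0.1891]
orientation: [0.003, 0.666, 0.746, 0.003]
wrist_force: [0.5, -0.1, -2.1]
finger_gap: 0.0581
grip_force: 44.5
```

servo_tool(
  increments=[
    {"grip": 1, "x": -25, "y": 30, "z": 0, "roll": 0},
    {"grip": 1, "x": -25, "y": 30, "z": 0, "roll": 0},
    {"grip": 1, "x": -25, "y": 30, "z": 0, "roll": 0},
    {"grip": 1, "x": -25, "y": 30, "z": 0, "roll": 0},
    {"grip": 1, "x": -25, "y": 30, "z": 0, "roll": 0},
  ],
)

```text
clock: 13.03
tcp_pos: [0.6106, -0.0205, 0.1837]
orientation: [0.001, 0.667, 0.745, 0.001]
wrist_force: [1.2, 0.0, -0.6]
finger_gap: 0.0583
grip_force: 44.4
```

servo_tool(
  increments=[
    {"grip": 1, "x": -14, "y": 20, "z": 0, "roll": 0},
    {"grip": 1, "x": 0, "y": 0, "z": 0, "roll": 0},
    {"grip": 1, "x": 0, "y": 0, "z": 0, "roll": 0},
    {"grip": 1, "x": 0, "y": 0, "z": 0, "roll": 0},
  ],
)

```text
clock: 13.37
tcp_pos: [0.6297, -0.0308, 0.1827]
orientation: [-0.0, 0.667, 0.745, -0.0]
wrist_force: [-0.1, -0.2, -2.1]
finger_gap: 0.0579
grip_force: 44.3
```

Run:
```python
from h import *
where()
```

```text
row [157.7  -1.7] z 182.7 yawerr 0.15 gap 57.9 F [-0.1 -0.2 -2.1] t 13.37
```

servo_tool(
  increments=[
    {"grip": 1, "x": -1, "y": 1.5, "z": 30, "roll": 0},
    {"grip": 1, "x": 0, "y": 0, "z": 30, "roll": 0},
    {"grip": 1, "x": 0, "y": 0, "z": 12, "roll": 0},
    {"grip": 1, "x": 0, "y": 0, "z": 5, "roll": 0},
    {"grip": 1, "x": 0, "y": 0, "z": 0, "roll": 0},
  ],
)

```text
clock: 13.78
tcp_pos: [0.6297, -0.0305, 0.106]
orientation: [-0.001, 0.667, 0.745, -0.001]
wrist_force: [0.3, 0.2, -1.2]
finger_gap: 0.0581
grip_force: 45.6
```

servo_tool(
  increments=[
    {"grip": 1, "x": 0, "y": 0, "z": 1, "roll": 0},
    {"grip": 0, "x": 0, "y": 0, "z": 0, "roll": 0},
    {"grip": 0, "x": 0, "y": 0, "z": 0, "roll": 0},
    {"grip": 0, "x": 0, "y": 0, "z": 0, "roll": 0},
    {"grip": 0, "x": 0, "y": 0, "z": 0, "roll": 0},
  ],
)

```text
clock: 14.2
tcp_pos: [0.6323, -0.0318, 0.1049]
orientation: [0.0, 0.667, 0.745, 0.0]
wrist_force: [0.4, -0.2, 0.1]
finger_gap: 0.0855
grip_force: 0.0
```

servo_tool(
  increments=[
    {"grip": 0, "x": 0, "y": 0, "z": -30, "roll": 0},
    {"grip": 0, "x": 0, "y": 0, "z": -40, "roll": 0},
    {"grip": 0, "x": 0, "y": -15, "z": -20, "roll": 0},
    {"grip": 0, "x": 5, "y": -40, "z": 0, "roll": 0},
    {"grip": 0, "x": 5, "y": -40, "z": 0, "roll": 0},
  ],
)

```text
clock: 14.62
tcp_pos: [0.5379, -0.033, 0.1961]
orientation: [0.002, 0.667, 0.745, 0.001]
wrist_force: [-0.4, -0.8, 0.1]
finger_gap: 0.0851
grip_force: 0.0
```

servo_tool(
  increments=[
    {"grip": 0, "x": 5, "y": -20, "z": 0, "roll": 0},
    {"grip": 0, "x": 0, "y": 0, "z": 0, "roll": 0},
    {"grip": 0, "x": 0, "y": 0, "z": 0, "roll": 0},
    {"grip": 0, "x": 0, "y": 0, "z": 0, "roll": 0},
  ],
)

```text
clock: 14.95
tcp_pos: [0.5171, -0.0299, 0.1949]
orientation: [0.001, 0.667, 0.745, 0.001]
wrist_force: [0.3, 0.4, -0.1]
finger_gap: 0.0854
grip_force: 0.0
```

```bash
cat > wr.py <<'E'
from h import *
import sys
T=where(); im,_=grab("wrist",sys.argv[1])
H,S,V=cv2.split(cv2.cvtColor(im,cv2.COLOR_RGB2HSV))
n,l,s,c=cv2.connectedComponentsWithStats(((H>50)&(H<82)&(S>80)&(V>50)).astype(np.uint8))
for i in range(1,n):
    if s[i][4]>150:
        e=[s[i][0]+(s[i][2]-1)/2,s[i][1]+(s[i][3]-1)/2]; print("green",s[i],"mat",rc(plane("wrist",e,.04,T)).round(1),"rack",rc(plane("wrist",e,.121,T)).round(1))
E
python3 top.py t4.png; python3 wr.py w5.png
```

```text
row [ 170.7 -113.6] z 194.9 yawerr 0.14 gap 85.4 F [ 0.3  0.4 -0.1] t 14.95
red [211 144   6  23 107] row@mat [360.3  15.9] row@rack [351.3  -0.5]
row [ 170.6 -113.3] z 194.6 yawerr 0.14 gap 85.3 F [ 0.6 -0.7 -0.8] t 15.0
green [ 143  127   62   61 1725] mat [[ 185.8 -194.1]] rack [[ 202.1 -172.3]]
green [379 177  62  63 481] mat [[137.7  23.8]] rack [[167.1 -13.9]]
green [ 388  185   82   75 2819] mat [[123.5  43.7]] rack [[156.8   0.6]]
green [155 239  49  30 207] mat [[  89.9 -196.1]] rack [[ 132.4 -173.8]]
green [155 246  45  50 748] mat [[  71.1 -199.5]] rack [[ 118.7 -176.2]]
```

servo_tool(
  increments=[
    {"grip": 0, "x": 5, "y": -27, "z": 10, "roll": 0},
    {"grip": 0, "x": 5, "y": -27, "z": 20, "roll": 0},
    {"grip": 0, "x": 5, "y": -26.5, "z": 20, "roll": 0},
    {"grip": 0, "x": 0, "y": 0, "z": 40, "roll": 0},
    {"grip": 0, "x": 0, "y": 0, "z": 40, "roll": 0},
  ],
)

```text
clock: 15.47
tcp_pos: [0.4355, -0.0238, 0.0643]
orientation: [0.002, 0.667, 0.745, 0.001]
wrist_force: [2.6, 0.5, -0.7]
finger_gap: 0.0858
grip_force: 0.0
```

servo_tool(
  increments=[
    {"grip": 0, "x": 0, "y": 0, "z": 30, "roll": 0},
    {"grip": 0, "x": 0, "y": 0, "z": 12, "roll": 0},
    {"grip": 0, "x": 0, "y": 0, "z": 0, "roll": 0},
    {"grip": 0, "x": 0, "y": 0, "z": 0, "roll": 0},
    {"grip": 1, "x": 0, "y": 0, "z": 0, "roll": 0},
  ],
)

```text
clock: 15.88
tcp_pos: [0.4359, -0.0239, 0.0231]
orientation: [0.001, 0.667, 0.745, 0.0]
wrist_force: [-0.0, -0.6, 0.2]
finger_gap: 0.0753
grip_force: 0.0
```

servo_tool(
  increments=[
    {"grip": 1, "x": 0, "y": 0, "z": 0, "roll": 0},
    {"grip": 1, "x": 0, "y": 0, "z": 0, "roll": 0},
    {"grip": 1, "x": 0, "y": 0, "z": 0, "roll": 0},
    {"grip": 1, "x": 0, "y": 0, "z": 0, "roll": 0},
    {"grip": 1, "x": 0, "y": 0, "z": 0, "roll": 0},
  ],
)

```text
clock: 16.3
tcp_pos: [0.4361, -0.0239, 0.024]
orientation: [0.002, 0.667, 0.745, 0.001]
wrist_force: [-0.9, 0.9, 6.2]
finger_gap: 0.0582
grip_force: 42.3
```

servo_tool(
  increments=[
    {"grip": 1, "x": 0, "y": 0, "z": -30, "roll": 0},
    {"grip": 1, "x": 0, "y": 0, "z": -40, "roll": 0},
    {"grip": 1, "x": 0, "y": 0, "z": -40, "roll": 0},
    {"grip": 1, "x": 0, "y": 0, "z": -40, "roll": 0},
    {"grip": 1, "x": 3, "y": 14, "z": -10, "roll": 0},
  ],
)

```text
clock: 16.72
tcp_pos: [0.4493, -0.0197, 0.1892]
orientation: [0.004, 0.667, 0.745, 0.002]
wrist_force: [0.2, 0.5, -0.7]
finger_gap: 0.0583
grip_force: 44.7
```

servo_tool(
  increments=[
    {"grip": 1, "x": 5, "y": 36, "z": 0, "roll": 0},
    {"grip": 1, "x": 5, "y": 36, "z": 0, "roll": 0},
    {"grip": 1, "x": 5, "y": 36, "z": 0, "roll": 0},
    {"grip": 1, "x": 5, "y": 36, "z": 0, "roll": 0},
    {"grip": 1, "x": 8, "y": 36, "z": 0, "roll": 0},
  ],
)

```text
clock: 17.13
tcp_pos: [0.6255, 0.0288, 0.183]
orientation: [0.001, 0.667, 0.745, 0.0]
wrist_force: [0.5, 0.7, -0.6]
finger_gap: 0.0581
grip_force: 44.5
```

servo_tool(
  increments=[
    {"grip": 1, "x": 0, "y": 0, "z": 0, "roll": 0},
    {"grip": 1, "x": 0, "y": 0, "z": 0, "roll": 0},
    {"grip": 1, "x": 0, "y": 0, "z": 0, "roll": 0},
  ],
)

```text
clock: 17.38
tcp_pos: [0.6231, 0.0287, 0.182]
orientation: [-0.001, 0.667, 0.745, -0.0]
wrist_force: [0.1, 0.5, -1.7]
finger_gap: 0.058
grip_force: 44.4
```

Run:
```python
from h import *
where()
```

```text
row [217.6  -1.9] z 182.0 yawerr 0.17 gap 58.0 F [ 0.1  0.5 -1.7] t 17.38
```

servo_tool(
  increments=[
    {"grip": 1, "x": 0, "y": 2, "z": 30, "roll": 0},
    {"grip": 1, "x": 0, "y": 0, "z": 30, "roll": 0},
    {"grip": 1, "x": 0, "y": 0, "z": 12, "roll": 0},
    {"grip": 1, "x": 0, "y": 0, "z": 5, "roll": 0},
    {"grip": 1, "x": 0, "y": 0, "z": 0, "roll": 0},
  ],
)

```text
clock: 17.8
tcp_pos: [0.6235, 0.0285, 0.1061]
orientation: [-0.001, 0.667, 0.745, -0.0]
wrist_force: [0.5, -0.7, -0.7]
finger_gap: 0.0582
grip_force: 44.5
```

servo_tool(
  increments=[
    {"grip": 1, "x": 0, "y": 0, "z": 1, "roll": 0},
    {"grip": 0, "x": 0, "y": 0, "z": 0, "roll": 0},
    {"grip": 0, "x": 0, "y": 0, "z": 0, "roll": 0},
    {"grip": 0, "x": 0, "y": 0, "z": 0, "roll": 0},
    {"grip": 0, "x": 0, "y": 0, "z": 0, "roll": 0},
  ],
)

```text
clock: 18.22
tcp_pos: [0.6261, 0.0287, 0.1049]
orientation: [0.0, 0.667, 0.745, 0.0]
wrist_force: [0.1, -0.5, 0.7]
finger_gap: 0.0852
grip_force: 0.0
```

servo_tool(
  increments=[
    {"grip": 0, "x": 0, "y": 0, "z": -30, "roll": 0},
    {"grip": 0, "x": 0, "y": 0, "z": -40, "roll": 0},
    {"grip": 0, "x": -15, "y": -15, "z": -20, "roll": 0},
    {"grip": 0, "x": -27, "y": -27, "z": 0, "roll": 0},
    {"grip": 0, "x": -27, "y": -27, "z": 0, "roll": 0},
  ],
)

```text
clock: 18.63
tcp_pos: [0.566, -0.0477, 0.1965]
orientation: [0.002, 0.666, 0.746, 0.001]
wrist_force: [0.0, 0.5, -0.1]
finger_gap: 0.0852
grip_force: 0.0
```

servo_tool(
  increments=[
    {"grip": 0, "x": -27, "y": -27, "z": 0, "roll": 0},
    {"grip": 0, "x": -15, "y": -25, "z": 0, "roll": 0},
    {"grip": 0, "x": 0, "y": 0, "z": 0, "roll": 0},
    {"grip": 0, "x": 0, "y": 0, "z": 0, "roll": 0},
    {"grip": 0, "x": 0, "y": 0, "z": 0, "roll": 0},
  ],
)

```text
clock: 19.05
tcp_pos: [0.5182, -0.095, 0.1947]
orientation: [0.001, 0.667, 0.745, 0.0]
wrist_force: [0.2, 1.2, 0.5]
finger_gap: 0.0857
grip_force: 0.0
```

```bash
python3 top.py t5.png; python3 wr.py w6.png
```

```text
row [ 105.9 -119.5] z 194.7 yawerr 0.12 gap 85.7 F [0.2 1.2 0.5] t 19.05
green [274 139  20  19 172] row@mat [151.2  15.6] row@rack [156.6  -0.9]
green [252 141  20  19 168] row@mat [216.7  16.3] row@rack [ 2.176e+02 -2.000e-01]
red [296 136  15  19 103] row@mat [92.8 18.6] row@rack [102.3   2. ]
red [211 144   6  23 106] row@mat [360.3  15.9] row@rack [351.3  -0.5]
row [ 106.2 -119.2] z 194.6 yawerr 0.17 gap 85.6 F [ 0.6 -0.3  0.6] t 19.1
green [409   0  36  78 494] mat [[219.4  12.4]] rack [[208.9 -23.7]]
green [ 421    0   91   75 2710] mat [[220.6  44.3]] rack [[209.8  -0.6]]
green [397  82  44  82 394] mat [[152.4  15.2]] rack [[160.2 -21.7]]
green [ 409   84   89   78 1574] mat [[152.5  45.3]] rack [[160.3   0.2]]
green [422 148  30  23 301] mat [[120.2  35.9]] rack [[136.8  -6.6]]
green [146 201  21  36 184] mat [[  62.2 -221.2]] rack [[  94.7 -193.5]]
```

The last mat tin reads oddly, so I'll check it.

View pics/w6.png

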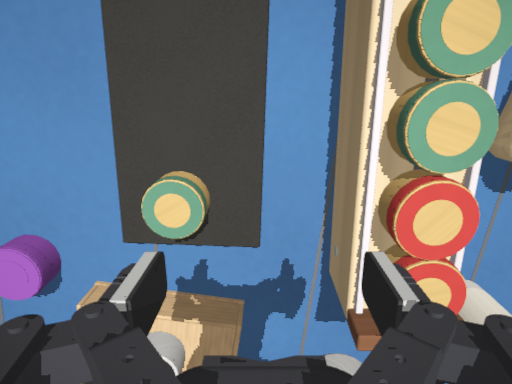

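The mat tin's lid is centred at (174.5,208). The row shows two green and two red tins in single file.

Run:
```python
from h import *
T=where(); print(rc(plane("wrist",[[174.5,208]],.04,T)).round(1), rc(plane("wrist",[[172,210]],.04,T)).round(1))
```

```text
row [ 106.4 -119.1] z 194.4 yawerr 0.21 gap 85.5 F [ 0.6 -0.2  0.5] t 19.15
[[  73.1 -202.7]] [[  71.1 -205.2]]
```

servo_tool(
  increments=[
    {"grip": 0, "x": -11, "y": -28, "z": 10, "roll": 0},
    {"grip": 0, "x": -11, "y": -28, "z": 20, "roll": 0},
    {"grip": 0, "x": -12, "y": -29, "z": 20, "roll": 0},
    {"grip": 0, "x": 0, "y": 0, "z": 40, "roll": 0},
    {"grip": 0, "x": 0, "y": 0, "z": 40, "roll": 0},
  ],
)

```text
clock: 19.57
tcp_pos: [0.438, -0.1387, 0.0644]
orientation: [0.002, 0.667, 0.745, 0.001]
wrist_force: [1.0, -0.4, -0.8]
finger_gap: 0.0854
grip_force: 0.0
```

servo_tool(
  increments=[
    {"grip": 0, "x": 0, "y": 0, "z": 30, "roll": 0},
    {"grip": 0, "x": 0, "y": 0, "z": 11, "roll": 0},
    {"grip": 0, "x": 0, "y": 0, "z": 0, "roll": 0},
    {"grip": 0, "x": 0, "y": 0, "z": 0, "roll": 0},
    {"grip": 1, "x": 0, "y": 0, "z": 0, "roll": 0},
  ],
)

```text
clock: 19.98
tcp_pos: [0.4385, -0.1381, 0.0242]
orientation: [0.001, 0.667, 0.745, 0.0]
wrist_force: [0.6, 0.4, -0.4]
finger_gap: 0.0753
grip_force: 0.0
```

servo_tool(
  increments=[
    {"grip": 1, "x": 0, "y": 0, "z": 0, "roll": 0},
    {"grip": 1, "x": 0, "y": 0, "z": 0, "roll": 0},
    {"grip": 1, "x": 0, "y": 0, "z": 0, "roll": 0},
    {"grip": 1, "x": 0, "y": 0, "z": 0, "roll": 0},
    {"grip": 1, "x": 0, "y": 0, "z": 0, "roll": 0},
  ],
)

```text
clock: 20.4
tcp_pos: [0.4385, -0.1385, 0.0251]
orientation: [0.002, 0.667, 0.745, 0.001]
wrist_force: [-0.4, 0.2, 6.4]
finger_gap: 0.0583
grip_force: 42.1
```

servo_tool(
  increments=[
    {"grip": 1, "x": 0, "y": 0, "z": -30, "roll": 0},
    {"grip": 1, "x": 0, "y": 0, "z": -40, "roll": 0},
    {"grip": 1, "x": 0, "y": 0, "z": -40, "roll": 0},
    {"grip": 1, "x": 0, "y": 0, "z": -40, "roll": 0},
    {"grip": 1, "x": 16, "y": 14, "z": -10, "roll": 0},
  ],
)

```text
clock: 20.82
tcp_pos: [0.4513, -0.1234, 0.1905]
orientation: [0.005, 0.668, 0.744, 0.001]
wrist_force: [1.9, -1.3, -1.5]
finger_gap: 0.058
grip_force: 44.5
```

servo_tool(
  increments=[
    {"grip": 1, "x": 27, "y": 27, "z": 0, "roll": 0},
    {"grip": 1, "x": 27, "y": 27, "z": 0, "roll": 0},
    {"grip": 1, "x": 27, "y": 27, "z": 0, "roll": 0},
    {"grip": 1, "x": 27, "y": 27, "z": 0, "roll": 0},
    {"grip": 1, "x": 27, "y": 27, "z": 0, "roll": 0},
  ],
)

```text
clock: 21.23
tcp_pos: [0.5696, 0.0302, 0.1844]
orientation: [0.001, 0.667, 0.745, 0.001]
wrist_force: [0.5, -0.0, -0.3]
finger_gap: 0.0581
grip_force: 44.5
```

servo_tool(
  increments=[
    {"grip": 1, "x": 27, "y": 27, "z": 0, "roll": 0},
    {"grip": 1, "x": 28, "y": 27, "z": 0, "roll": 0},
    {"grip": 1, "x": 0, "y": 0, "z": 0, "roll": 0},
    {"grip": 1, "x": 0, "y": 0, "z": 0, "roll": 0},
    {"grip": 1, "x": 0, "y": 0, "z": 0, "roll": 0},
  ],
)

```text
clock: 21.65
tcp_pos: [0.6157, 0.0893, 0.1834]
orientation: [-0.0, 0.667, 0.745, -0.0]
wrist_force: [-0.1, -1.0, -1.7]
finger_gap: 0.0583
grip_force: 44.3
```

Run:
```python
from h import *
where()
```

```text
row [278.6  -2.8] z 183.4 yawerr 0.2 gap 58.3 F [-0.1 -1.  -1.7] t 21.65
```

servo_tool(
  increments=[
    {"grip": 1, "x": 0, "y": 3, "z": 30, "roll": 0},
    {"grip": 1, "x": 0, "y": 0, "z": 30, "roll": 0},
    {"grip": 1, "x": 0, "y": 0, "z": 12, "roll": 0},
    {"grip": 1, "x": 0, "y": 0, "z": 5, "roll": 0},
    {"grip": 1, "x": 0, "y": 0, "z": 0, "roll": 0},
  ],
)

```text
clock: 22.07
tcp_pos: [0.6199, 0.09, 0.1114]
orientation: [0.001, 0.667, 0.745, 0.003]
wrist_force: [-4.9, 4.6, 18.1]
finger_gap: 0.0582
grip_force: 62.5
```

servo_tool(
  increments=[
    {"grip": 1, "x": 0, "y": 0, "z": 1, "roll": 0},
    {"grip": 0, "x": 0, "y": 0, "z": 0, "roll": 0},
    {"grip": 0, "x": 0, "y": 0, "z": 0, "roll": 0},
    {"grip": 0, "x": 0, "y": 0, "z": 0, "roll": 0},
    {"grip": 0, "x": 0, "y": 0, "z": 0, "roll": 0},
  ],
)

```text
clock: 22.48
tcp_pos: [0.6186, 0.0885, 0.1055]
orientation: [-0.0, 0.668, 0.745, -0.0]
wrist_force: [-0.0, 0.2, 0.0]
finger_gap: 0.0854
grip_force: 0.0
```

servo_tool(
  increments=[
    {"grip": 0, "x": 0, "y": 0, "z": -30, "roll": 0},
    {"grip": 0, "x": 0, "y": 0, "z": -40, "roll": 0},
    {"grip": 0, "x": 10, "y": 0, "z": -35, "roll": 0},
    {"grip": 0, "x": 35, "y": 0, "z": -20, "roll": 0},
    {"grip": 0, "x": 25, "y": 0, "z": 0, "roll": 0},
  ],
)

```text
clock: 22.9
tcp_pos: [0.6137, 0.1595, 0.2362]
orientation: [0.003, 0.668, 0.744, 0.004]
wrist_force: [1.6, -0.0, 0.3]
finger_gap: 0.0856
grip_force: 0.0
```

servo_tool(
  increments=[
    {"grip": 0, "x": 0, "y": 0, "z": 0, "roll": 0},
    {"grip": 0, "x": 0, "y": 0, "z": 0, "roll": 0},
    {"grip": 0, "x": 0, "y": 0, "z": 0, "roll": 0},
  ],
)

```text
clock: 23.15
tcp_pos: [0.6109, 0.1585, 0.2293]
orientation: [-0.0, 0.667, 0.745, -0.001]
wrist_force: [-0.5, -0.3, -0.2]
finger_gap: 0.085
grip_force: 0.0
```

```bash
python3 top.py t6.png; python3 wr.py w7.png
```

```text
row [ 3.479e+02 -1.000e-01] z 229.3 yawerr 0.15 gap 85.0 F [-0.5 -0.3 -0.2] t 23.15
green [274 139  18   9  72] row@mat [152.6  30.9] row@rack [157.9  13.4]
green [229 142  13  20 111] row@mat [295.6  19.9] row@rack [291.1   3.2]
red [318 133  21  16 134] row@mat [17.9 24.5] row@rack [32.5  7.4]
red [297 136  20  10  97] row@mat [81.1 31. ] row@rack [91.3 13.5]
red [213 145   4  22  58] row@mat [357.5  14.1] row@rack [348.7  -2.2]
row [ 3.475e+02 -1.000e-01] z 229.2 yawerr 0.1 gap 85.5 F [ 1.4 -1.  -0.2] t 23.2
green [ 234  230   69   69 2208] mat [[235.9   4.2]] rack [[281.5   3.1]]
green [ 234  305   62   53 1513] mat [[146.8   0.5]] rack [[214.2   0.3]]
```

View pics/w7.png

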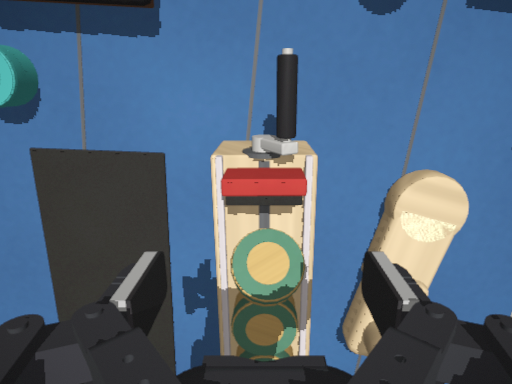

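The third new tin met something on the way down (18 N) and now reads (281,3). The handle runs from (287,55) to (287,137). I'll look at the row in the scene camera to check that the tin is upright.

Run:
```python
from h import *
T=where()
for z in(.10,.105,.11): print("handle",z,rc(plane("wrist",[[287,137],[287.5,55]],z,T)).round(1).tolist())
im=cv2.imread("pics/w7.png"); H,S,V=cv2.split(cv2.cvtColor(im,cv2.COLOR_BGR2HSV))
print("lid",rc(plane("wrist",[[234,264],[303,264],[268,230],[268,299]],.121,T)).round(1).tolist())
print("jaw red", rc(plane("wrist",[[264,193],[264,170]],.125,T)).round(1).tolist())
g,_=grab("scene","s2.png"); c=g[150:280,130:280,::-1]; cv2.imwrite("pics/s2c.png",cv2.resize(c,None,fx=4,fy=4,interpolation=cv2.INTER_CUBIC))
```

```text
row [ 3.473e+02 -1.000e-01] z 229.2 yawerr 0.08 gap 85.6 F [0.1 0.7 0.1] t 23.25
handle 0.1 [[384.1, 18.1], [445.5, 17.1]]
handle 0.105 [[384.8, 17.7], [445.1, 16.8]]
handle 0.11 [[385.5, 17.4], [444.6, 16.5]]
lid [[281.2, -25.3], [281.3, 32.3], [312.1, 2.9], [247.3, 3.3]]
jaw red [[344.7, -0.4], [362.9, -0.4]]
```

View pics/s2c.png

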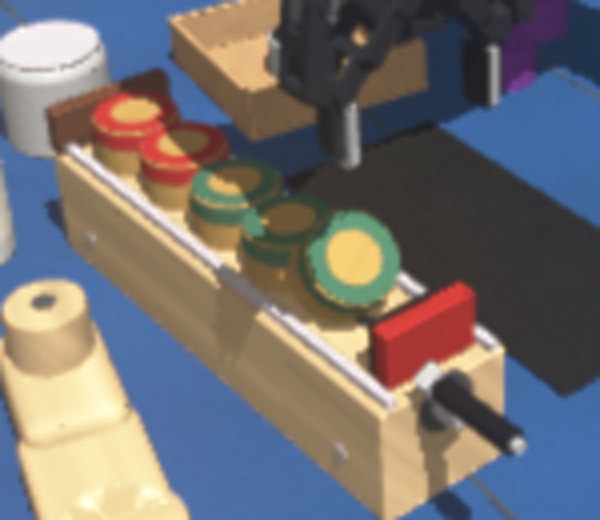

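The crop shows the third new tin leaning on its neighbour, with its lid tipped towards the crank. I'll grip it lightly, drag it towards the jaw clear of the neighbour and let it drop flat.

servo_tool(
  increments=[
    {"grip": 0, "x": -39, "y": 1, "z": 0, "roll": 0},
    {"grip": 0, "x": -40, "y": 0, "z": 5, "roll": 0},
    {"grip": 0, "x": 0, "y": 0, "z": 40, "roll": 0},
    {"grip": 0, "x": 0, "y": 0, "z": 40, "roll": 0},
    {"grip": 0, "x": 0, "y": 0, "z": 25, "roll": 0},
  ],
  grip_force=25,
)

```text
clock: 23.72
tcp_pos: [0.6194, 0.0784, 0.1165]
orientation: [-0.001, 0.668, 0.744, -0.001]
wrist_force: [-1.0, 0.1, -0.3]
finger_gap: 0.0852
grip_force: 0.0
```

servo_tool(
  increments=[
    {"grip": 0, "x": 0, "y": 0, "z": 15, "roll": 0},
    {"grip": 0, "x": 0, "y": 0, "z": 0, "roll": 0},
    {"grip": 1, "x": 0, "y": 0, "z": 0, "roll": 0},
    {"grip": 1, "x": 0, "y": 0, "z": 0, "roll": 0},
    {"grip": 1, "x": 0, "y": 0, "z": 0, "roll": 0},
  ],
)

```text
clock: 24.13
tcp_pos: [0.6226, 0.0804, 0.1073]
orientation: [0.001, 0.667, 0.745, 0.001]
wrist_force: [-0.5, 0.2, -0.5]
finger_gap: 0.0588
grip_force: 27.8
```

servo_tool(
  increments=[
    {"grip": 1, "x": 0, "y": 0, "z": 0, "roll": 0},
    {"grip": 1, "x": 0, "y": 0, "z": 0, "roll": 0},
    {"grip": 1, "x": 0, "y": 0, "z": 0, "roll": 0},
  ],
)

```text
clock: 24.38
tcp_pos: [0.6224, 0.0805, 0.1069]
orientation: [0.001, 0.667, 0.745, 0.001]
wrist_force: [1.4, -2.0, 3.3]
finger_gap: 0.059
grip_force: 28.2
```

Run:
```python
from h import *
where()
```

```text
row [269.1   3. ] z 106.9 yawerr 0.15 gap 59.0 F [ 1.4 -2.   3.3] t 24.38
```

servo_tool(
  increments=[
    {"grip": 1, "x": 3, "y": -1, "z": -3, "roll": 0},
    {"grip": 1, "x": 8, "y": -1, "z": 0, "roll": 0},
    {"grip": 1, "x": 8, "y": 0, "z": 0, "roll": 0},
    {"grip": 1, "x": 8, "y": 0, "z": 0, "roll": 0},
    {"grip": 1, "x": 6, "y": 0, "z": 0, "roll": 0},
  ],
)

```text
clock: 24.8
tcp_pos: [0.6151, 0.1096, 0.1083]
orientation: [0.003, 0.668, 0.744, -0.004]
wrist_force: [0.0, -21.0, 2.3]
finger_gap: 0.0589
grip_force: 28.2
```

servo_tool(
  increments=[
    {"grip": 1, "x": 0, "y": 0, "z": 0, "roll": 0},
    {"grip": 1, "x": 0, "y": 0, "z": 2, "roll": 0},
    {"grip": 0, "x": 0, "y": 0, "z": 0, "roll": 0},
    {"grip": 0, "x": 0, "y": 0, "z": 0, "roll": 0},
    {"grip": 0, "x": 0, "y": 0, "z": 0, "roll": 0},
  ],
)

```text
clock: 25.22
tcp_pos: [0.6151, 0.1141, 0.1062]
orientation: [-0.0, 0.667, 0.745, 0.0]
wrist_force: [-0.1, 0.2, -0.5]
finger_gap: 0.0855
grip_force: 0.0
```

servo_tool(
  increments=[
    {"grip": 0, "x": 0, "y": 0, "z": 0, "roll": 0},
    {"grip": 0, "x": 0, "y": 0, "z": -30, "roll": 0},
    {"grip": 0, "x": 0, "y": 0, "z": -40, "roll": 0},
    {"grip": 0, "x": 10, "y": 0, "z": -40, "roll": 0},
    {"grip": 0, "x": 30, "y": 0, "z": -10, "roll": 0},
  ],
)

```text
clock: 25.63
tcp_pos: [0.6141, 0.1511, 0.2334]
orientation: [0.004, 0.669, 0.744, 0.003]
wrist_force: [1.9, 0.3, 0.2]
finger_gap: 0.0859
grip_force: 0.0
```

```bash
python3 wr.py w8.png
python3 - <<'E'
from h import *
g,_=grab("scene","s3.png"); c=g[150:280,130:280,::-1]; cv2.imwrite("pics/s3c.png",cv2.resize(c,None,fx=4,fy=4,interpolation=cv2.INTER_CUBIC))
E
```

```text
row [340.2   2.3] z 233.4 yawerr -0.09 gap 85.9 F [1.9 0.3 0.2] t 25.63
green [228 211  60  18 189] mat [[279.7  -2.9]] rack [[312.4  -2. ]]
green [ 225  219   66   60 1805] mat [[245.3  -3.1]] rack [[286.3  -2.2]]
green [231 282  61  23 330] mat [[188.6   0.5]] rack [[243.3   0.5]]
green [ 230  293   62   63 1671] mat [[145.9  -0.3]] rack [[210.9  -0. ]]
green [241 349  43  11 299] mat [[101.9   1.4]] rack [[177.5   1.2]]
```

View pics/s3c.png

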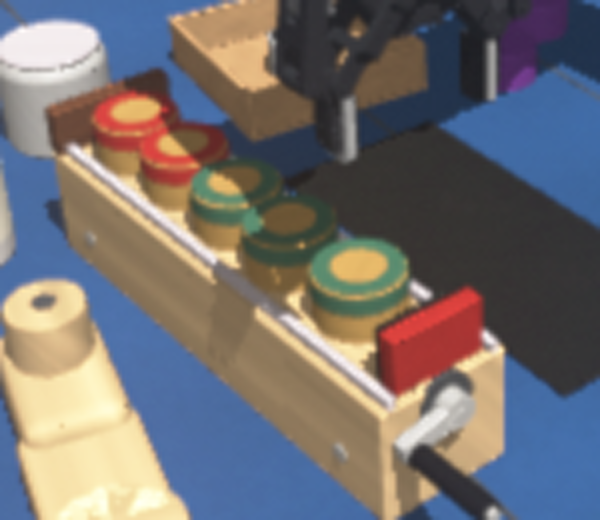

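The tin is now flat, but the drag pushed the jaw back a little. The handle has turned to the far-side low position, at crop (450,480). I'll measure it again.

servo_tool(
  increments=[
    {"grip": 0, "x": 20, "y": 0, "z": 0, "roll": 0},
    {"grip": 0, "x": 10, "y": 0, "z": 0, "roll": 0},
    {"grip": 0, "x": 0, "y": 0, "z": 0, "roll": 0},
    {"grip": 0, "x": 0, "y": 0, "z": 0, "roll": 0},
  ],
)

```text
clock: 26.07
tcp_pos: [0.6071, 0.183, 0.2253]
orientation: [-0.0, 0.667, 0.745, -0.001]
wrist_force: [-0.2, 0.4, -0.6]
finger_gap: 0.0853
grip_force: 0.0
```

```bash
python3 wr.py w9.png
python3 - <<'E'
from h import *
T=pose(); im=cv2.imread("pics/w9.png"); H,S,V=cv2.split(cv2.cvtColor(im,cv2.COLOR_BGR2HSV))
m=((V<45)); m[260:]=0
n,l,s,c=cv2.connectedComponentsWithStats(m.astype(np.uint8))
for i in range(1,n):
    if s[i][4]>100: print(s[i],c[i].round(1))
m=((H<6)|(H>174))&(S>150)&(V>90); n,l,s,c=cv2.connectedComponentsWithStats(m.astype(np.uint8)); 
for i in range(1,n):
    if s[i][4]>150: print("red",s[i],rc(plane("wrist",[[s[i][0]+s[i][2]/2,s[i][1]+s[i][3]]],.121,T)))
E
```

```text
row [372.7  -1.2] z 225.3 yawerr 0.22 gap 85.3 F [-0.2  0.4 -0.6] t 26.07
green [231 250  64  22 286] mat [[267.5  -2.7]] rack [[312.   -2.5]]
green [ 230  260   67   83 2134] mat [[216.1  -2. ]] rack [[273.3  -1.9]]
green [235 330  61  27 746] mat [[158.1   0.6]] rack [[229.7   0. ]]
[   0    0  156   35 2287] [71.  20.3]
[295  91   9  69 260] [298.  121.5]
red [ 223  190   85   31 2422] [[ 3.46318040e+02 -5.88555455e-02]]
```

View pics/w9.png

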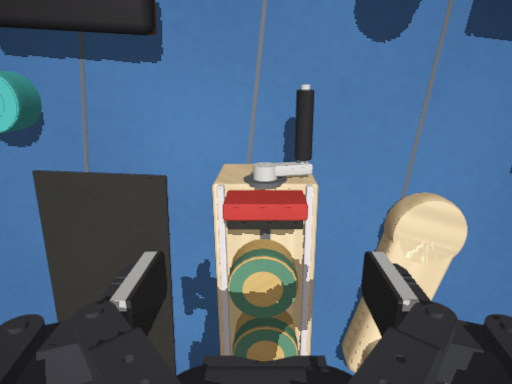

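```bash
python3 - <<'E'
from h import *
T=where()
for z in np.arange(.04,.111,.01):
    p=rc(plane("wrist",[[304.5,160],[304.5,90]],z,T)); y=p[:,1].mean(); print(round(z,3),p.round(1).tolist(),"len",(p[1]-p[0])[0].round(1),"r",np.hypot(y,z*1000-70).round(1))
s=env.get_state();print(s["joint_pos"])
E
python3 - <<'E'
import cv2;E=0
E
```

```text
row [372.1  -1.1] z 225.4 yawerr 0.18 gap 85.8 F [ 0.3 -0.2 -0. ] t 26.12
0.04 [[378.4, 38.8], [444.9, 36.2]] len 66.4 r 48.0
0.05 [[380.5, 37.6], [444.9, 35.0]] len 64.4 r 41.4
0.06 [[382.6, 36.3], [445.0, 33.9]] len 62.4 r 36.5
0.07 [[384.7, 35.1], [445.1, 32.7]] len 60.3 r 33.9
0.08 [[386.8, 33.9], [445.1, 31.6]] len 58.3 r 34.2
0.09 [[388.9, 32.6], [445.2, 30.4]] len 56.3 r 37.3
0.1 [[391.0, 31.4], [445.3, 29.3]] len 54.2 r 42.7
0.11 [[393.1, 30.2], [445.3, 28.1]] len 52.2 r 49.5
[ 1.65588898e-01  4.34349269e-01  2.08593425e-01  1.34655785e+00
 -3.65600620e-04  1.62556848e+00]
```

The picture shows the handle at x≈304, y 90–160 (arm to the right, slightly below hub height), with the jaw red at (265,205). So the handle axis is at y≈35 and z≈60, a crank angle of about −106°. I'll pinch it.

servo_tool(
  increments=[
    {"grip": 0.3, "x": 24, "y": 18, "z": 0, "roll": 0},
    {"grip": 0.3, "x": 23, "y": 18, "z": 15, "roll": 0},
    {"grip": 0.3, "x": 0, "y": 0, "z": 40, "roll": 0},
    {"grip": 0.3, "x": 0, "y": 0, "z": 40, "roll": 0},
    {"grip": 0.3, "x": 0, "y": 0, "z": 20, "roll": 0},
  ],
  grip_force=25,
)

```text
clock: 26.53
tcp_pos: [0.6362, 0.2322, 0.1057]
orientation: [-0.002, 0.667, 0.745, -0.003]
wrist_force: [-0.5, -0.1, -0.5]
finger_gap: 0.0599
grip_force: 0.0
```

servo_tool(
  increments=[
    {"grip": 0.3, "x": 0, "y": 0, "z": 30, "roll": 0},
    {"grip": 0.3, "x": 0, "y": 0, "z": 20, "roll": 0},
    {"grip": 0.3, "x": 0, "y": 0, "z": 15, "roll": 0},
    {"grip": 0.3, "x": 0, "y": 0, "z": 0, "roll": 0},
    {"grip": 0.3, "x": 0, "y": 0, "z": 0, "roll": 0},
  ],
)

```text
clock: 26.95
tcp_pos: [0.6375, 0.2323, 0.0451]
orientation: [-0.001, 0.667, 0.745, -0.001]
wrist_force: [0.4, 0.5, 1.1]
finger_gap: 0.0597
grip_force: 0.0
```

servo_tool(
  increments=[
    {"grip": 1, "x": 0, "y": 0, "z": 0, "roll": 0},
    {"grip": 1, "x": 0, "y": 0, "z": 0, "roll": 0},
    {"grip": 1, "x": 0, "y": 0, "z": 0, "roll": 0},
    {"grip": 1, "x": 0, "y": 0, "z": 0, "roll": 0},
    {"grip": 1, "x": 0, "y": 0, "z": 0, "roll": 0},
  ],
)

```text
clock: 27.37
tcp_pos: [0.6374, 0.2334, 0.047]
orientation: [-0.0, 0.667, 0.745, -0.0]
wrist_force: [-4.0, -1.8, 2.4]
finger_gap: 0.0149
grip_force: 26.2
```

servo_tool(
  increments=[
    {"grip": 1, "x": 0, "y": 0, "z": 0, "roll": 0},
    {"grip": 1, "x": 0, "y": 0, "z": 0, "roll": 0},
    {"grip": 1, "x": 0, "y": 0, "z": 0, "roll": 0},
  ],
)

```text
clock: 27.62
tcp_pos: [0.6373, 0.2334, 0.0465]
orientation: [-0.0, 0.667, 0.745, -0.001]
wrist_force: [-5.6, -1.0, 3.4]
finger_gap: 0.015
grip_force: 26.2
```

Run:
```python
from h import *
where()
for st in(20,15):
  print(st)
  for t in np.arange(-106,520,st):
    a,b=np.radians([t,t+st]); print(t,round(-36*(np.sin(b)-np.sin(a)),1),round(-36*(np.cos(b)-np.cos(a)),1),end=" | ")
```

```text
row [419.5  34.2] z 46.5 yawerr 0.16 gap 15.0 F [-5.6 -1.   3.4] t 27.62
20
-106 1.3 -12.4 | -86 -3.0 -12.1 | -66 -7.0 -10.4 | -46 -10.1 -7.3 | -26 -12.0 -3.4 | -6 -12.5 0.9 | 14 -11.4 5.1 | 34 -9.0 8.7 | 54 -5.5 11.2 | 74 -1.3 12.4 | 94 3.0 12.1 | 114 7.0 10.4 | 134 10.1 7.3 | 154 12.0 3.4 | 174 12.5 -0.9 | 194 11.4 -5.1 | 214 9.0 -8.7 | 234 5.5 -11.2 | 254 1.3 -12.4 | 274 -3.0 -12.1 | 294 -7.0 -10.4 | 314 -10.1 -7.3 | 334 -12.0 -3.4 | 354 -12.5 0.9 | 374 -11.4 5.1 | 394 -9.0 8.7 | 414 -5.5 11.2 | 434 -1.3 12.4 | 454 3.0 12.1 | 474 7.0 10.4 | 494 10.1 7.3 | 514 12.0 3.4 | 15
-106 1.4 -9.3 | -91 -1.1 -9.3 | -76 -3.4 -8.7 | -61 -5.6 -7.6 | -46 -7.4 -5.9 | -31 -8.6 -3.7 | -16 -9.3 -1.4 | -1 -9.3 1.1 | 14 -8.7 3.4 | 29 -7.6 5.6 | 44 -5.9 7.4 | 59 -3.7 8.6 | 74 -1.4 9.3 | 89 1.1 9.3 | 104 3.4 8.7 | 119 5.6 7.6 | 134 7.4 5.9 | 149 8.6 3.7 | 164 9.3 1.4 | 179 9.3 -1.1 | 194 8.7 -3.4 | 209 7.6 -5.6 | 224 5.9 -7.4 | 239 3.7 -8.6 | 254 1.4 -9.3 | 269 -1.1 -9.3 | 284 -3.4 -8.7 | 299 -5.6 -7.6 | 314 -7.4 -5.9 | 329 -8.6 -3.7 | 344 -9.3 -1.4 | 359 -9.3 1.1 | 374 -8.7 3.4 | 389 -7.6 5.6 | 404 -5.9 7.4 | 419 -3.7 8.6 | 434 -1.4 9.3 | 449 1.1 9.3 | 464 3.4 8.7 | 479 5.6 7.6 | 494 7.4 5.9 | 509 8.6 3.7 |
```

servo_tool(
  increments=[
    {"grip": 1, "x": 0, "y": 1.3, "z": -12.4, "roll": 0},
    {"grip": 1, "x": 0, "y": -3, "z": -12.1, "roll": 0},
    {"grip": 1, "x": 0, "y": -7, "z": -10.4, "roll": 0},
    {"grip": 1, "x": 0, "y": -10.1, "z": -7.3, "roll": 0},
    {"grip": 1, "x": 0, "y": 0, "z": 0, "roll": 0},
  ],
)

```text
clock: 28.03
tcp_pos: [0.6167, 0.2311, 0.0891]
orientation: [-0.001, 0.667, 0.745, -0.001]
wrist_force: [-4.1, -0.5, -4.9]
finger_gap: 0.0152
grip_force: 25.7
```

servo_tool(
  increments=[
    {"grip": 1, "x": 0, "y": -12, "z": -3.4, "roll": 0},
    {"grip": 1, "x": 0, "y": -12.5, "z": 0.9, "roll": 0},
    {"grip": 1, "x": 0, "y": -11.4, "z": 5.1, "roll": 0},
    {"grip": 1, "x": 0, "y": -9, "z": 8.7, "roll": 0},
    {"grip": 1, "x": 0, "y": 0, "z": 0, "roll": 0},
  ],
)

```text
clock: 28.45
tcp_pos: [0.5744, 0.2264, 0.078]
orientation: [0.001, 0.667, 0.745, 0.001]
wrist_force: [-1.4, -0.2, -1.9]
finger_gap: 0.0153
grip_force: 26.0
```

servo_tool(
  increments=[
    {"grip": 1, "x": 0, "y": 0, "z": 0, "roll": 0},
  ],
)

```text
clock: 28.53
tcp_pos: [0.5746, 0.2264, 0.0781]
orientation: [0.0, 0.667, 0.745, 0.0]
wrist_force: [-2.1, -0.4, -0.9]
finger_gap: 0.0151
grip_force: 26.1
```

Run:
```python
from h import *
where()
```

```text
row [419.4 -28.9] z 78.1 yawerr 0.15 gap 15.1 F [-2.1 -0.4 -0.9] t 28.53
```

servo_tool(
  increments=[
    {"grip": 1, "x": 0, "y": -5.5, "z": 11.2, "roll": 0},
    {"grip": 1, "x": 0, "y": -1.3, "z": 12.4, "roll": 0},
    {"grip": 1, "x": 0, "y": 3, "z": 12.1, "roll": 0},
    {"grip": 1, "x": 0, "y": 7, "z": 10.4, "roll": 0},
    {"grip": 1, "x": 0, "y": 10.1, "z": 7.3, "roll": 0},
  ],
)

```text
clock: 28.95
tcp_pos: [0.5872, 0.2278, 0.0233]
orientation: [-0.001, 0.667, 0.745, -0.001]
wrist_force: [-1.5, -0.6, 1.0]
finger_gap: 0.015
grip_force: 26.3
```

servo_tool(
  increments=[
    {"grip": 1, "x": 0, "y": 12, "z": 3.4, "roll": 0},
    {"grip": 1, "x": 0, "y": 12.5, "z": -0.9, "roll": 0},
    {"grip": 1, "x": 0, "y": 11.4, "z": -5.1, "roll": 0},
    {"grip": 1, "x": 0, "y": 9, "z": -8.7, "roll": 0},
    {"grip": 1, "x": 0, "y": 5.5, "z": -11.2, "roll": 0},
  ],
)

```text
clock: 29.37
tcp_pos: [0.6373, 0.2333, 0.0457]
orientation: [-0.002, 0.667, 0.745, -0.002]
wrist_force: [-10.2, -1.4, 0.1]
finger_gap: 0.015
grip_force: 26.4
```

servo_tool(
  increments=[
    {"grip": 1, "x": 0, "y": 1.3, "z": -12.4, "roll": 0},
    {"grip": 1, "x": 0, "y": -3, "z": -12.1, "roll": 0},
    {"grip": 1, "x": 0, "y": -7, "z": -10.4, "roll": 0},
    {"grip": 1, "x": 0, "y": -10.1, "z": -7.3, "roll": 0},
    {"grip": 1, "x": 0, "y": -12, "z": -3.4, "roll": 0},
  ],
)

```text
clock: 29.78
tcp_pos: [0.6083, 0.23, 0.092]
orientation: [0.0, 0.667, 0.745, 0.001]
wrist_force: [2.0, -0.8, -11.8]
finger_gap: 0.0152
grip_force: 25.1
```

servo_tool(
  increments=[
    {"grip": 1, "x": 0, "y": -12.5, "z": 0.9, "roll": 0},
    {"grip": 1, "x": 0, "y": 0, "z": 0, "roll": 0},
    {"grip": 1, "x": 0, "y": 0, "z": 0, "roll": 0},
  ],
)

```text
clock: 30.03
tcp_pos: [0.5952, 0.2287, 0.0913]
orientation: [0.0, 0.667, 0.745, 0.0]
wrist_force: [-0.9, -0.0, -5.1]
finger_gap: 0.0151
grip_force: 25.8
```

```bash
python3 wr.py w10.png; python3 top.py t7.png;python3 - <<'E'
from h import *
T=pose(); im=cv2.imread("pics/w10.png"); H,S,V=cv2.split(cv2.cvtColor(im,cv2.COLOR_BGR2HSV))
m=((H<6)|(H>174))&(S>150)&(V>90); n,l,s,c=cv2.connectedComponentsWithStats(m.astype(np.uint8)); 
for i in range(1,n):
    if s[i][4]>150: print("red",s[i],rc(plane("wrist",[[s[i][0]+s[i][2]/2,s[i][1]+s[i][3]]],.121,T)))
E
```

```text
row [419.4  -8.1] z 91.3 yawerr 0.15 gap 15.1 F [-0.9 -0.  -5.1] t 30.03
row [419.4  -7.9] z 91.3 yawerr 0.14 gap 14.9 F [-2.3  0.6 -4.7] t 30.08
green [276 138  20  15 114] row@mat [144.4  23.9] row@rack [150.3   6.9]
green [255 141  19  11  82] row@mat [208.1  27.5] row@rack [209.6  10.3]
green [233 143  16  14  62] row@mat [278.7  24.2] row@rack [275.4   7.2]
red [319 133  21  21 208] row@mat [15.8 16.7] row@rack [30.5  0.2]
red [297 136  21  21 198] row@mat [81.4 14.4] row@rack [91.6 -2. ]
```

servo_tool(
  increments=[
    {"grip": 1, "x": 0, "y": -8.7, "z": 3.4, "roll": 0},
  ],
)

```text
clock: 30.22
tcp_pos: [0.5906, 0.2283, 0.0896]
orientation: [0.002, 0.667, 0.745, 0.003]
wrist_force: [2.4, -0.8, 3.4]
finger_gap: 0.0147
grip_force: 26.5
```

servo_tool(
  increments=[
    {"grip": 1, "x": 0, "y": -7.6, "z": 5.6, "roll": 0},
  ],
)

```text
clock: 30.3
tcp_pos: [0.5828, 0.2275, 0.0851]
orientation: [0.002, 0.667, 0.745, 0.003]
wrist_force: [-2.3, -1.8, 9.1]
finger_gap: 0.015
grip_force: 27.1
```

servo_tool(
  increments=[
    {"grip": 1, "x": 0, "y": -5.9, "z": 7.4, "roll": 0},
  ],
)

```text
clock: 30.38
tcp_pos: [0.5753, 0.2267, 0.078]
orientation: [0.002, 0.667, 0.745, 0.002]
wrist_force: [-6.4, -1.9, 11.4]
finger_gap: 0.0153
grip_force: 27.3
```

servo_tool(
  increments=[
    {"grip": 1, "x": 0, "y": 0, "z": 0, "roll": 0},
  ],
)

```text
clock: 30.47
tcp_pos: [0.5736, 0.2264, 0.0764]
orientation: [0.001, 0.667, 0.745, 0.001]
wrist_force: [-5.0, -0.9, 5.6]
finger_gap: 0.0149
grip_force: 26.8
```

```bash
python3 top.py t8.png;python3 - <<'E'
from h import *
g=cv2.imread("pics/t8.png")[115:190,165:365]; cv2.imwrite("pics/t8c.png",cv2.resize(g,None,fx=4,fy=4,interpolation=cv2.INTER_CUBIC))
E
```

```text
row [419.4 -29.9] z 76.4 yawerr 0.15 gap 14.9 F [-5.  -0.9  5.6] t 30.47
green [277 138  20  20 169] row@mat [142.2  16.2] row@rack [148.2  -0.3]
green [256 141  19  19 151] row@mat [206.4  15.2] row@rack [208.   -1.2]
green [234 143  20  15 112] row@mat [270.   21.8] row@rack [267.2   4.9]
red [320 133  21  21 211] row@mat [12.9 16.4] row@rack [27.8 -0.1]
red [299 136  20  20 190] row@mat [76.8 15.4] row@rack [87.4 -1. ]
red [224 142   6  16  68] row@mat [320.2  28.5] row@rack [314.   11.2]
```

View pics/t8c.png

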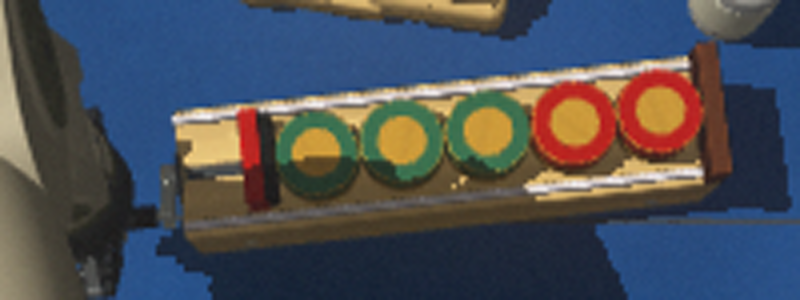

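The crop shows all five tins in single file and apparently touching the stop, with the jaw close to the last tin. Tangential resistance has risen 3.7→4.7→6.5 N, so I'll tighten in small steps.

servo_tool(
  increments=[
    {"grip": 1, "x": 0, "y": -2.6, "z": 5.6, "roll": 0},
  ],
)

```text
clock: 30.6
tcp_pos: [0.572, 0.2264, 0.0727]
orientation: [0.001, 0.667, 0.745, 0.002]
wrist_force: [-9.9, -2.6, 17.6]
finger_gap: 0.015
grip_force: 28.1
```

servo_tool(
  increments=[
    {"grip": 1, "x": 0, "y": -1.6, "z": 6.1, "roll": 0},
  ],
)

```text
clock: 30.68
tcp_pos: [0.5695, 0.2262, 0.0669]
orientation: [0.001, 0.667, 0.745, 0.001]
wrist_force: [-11.9, -2.3, 22.4]
finger_gap: 0.0151
grip_force: 28.7
```

servo_tool(
  increments=[
    {"grip": 1, "x": 0, "y": 0, "z": 0, "roll": 0},
  ],
)

```text
clock: 30.77
tcp_pos: [0.569, 0.226, 0.066]
orientation: [0.0, 0.667, 0.745, 0.001]
wrist_force: [-11.5, -1.5, 16.4]
finger_gap: 0.0151
grip_force: 28.0
```

```bash
python3 top.py t9.png
```

```text
row [419.5 -34.5] z 66.0 yawerr 0.15 gap 15.1 F [-11.5  -1.5  16.4] t 30.77
green [277 138  20  20 175] row@mat [142.2  16.2] row@rack [148.2  -0.3]
green [256 140  20  20 176] row@mat [204.8  16.6] row@rack [2.065e+02 1.000e-01]
green [235 143  19  14 111] row@mat [268.3  23.1] row@rack [265.7   6.2]
red [320 133  21  21 207] row@mat [12.9 16.4] row@rack [27.8 -0.1]
red [299 135  21  21 193] row@mat [75.2 16.8] row@rack [85.8  0.3]
red [225 142   6  17  75] row@mat [317.4  26.7] row@rack [311.4   9.5]
```

Resistance is now well above hand-tight and the tins have stopped moving. I'll release and withdraw.

servo_tool(
  increments=[
    {"grip": 0.3, "x": 0, "y": 0, "z": 0, "roll": 0},
    {"grip": 0.3, "x": 0, "y": 0, "z": 0, "roll": 0},
    {"grip": 0.3, "x": 0, "y": 0, "z": 0, "roll": 0},
    {"grip": 0.3, "x": 0, "y": 0, "z": 0, "roll": 0},
    {"grip": 0.3, "x": 0, "y": 0, "z": 0, "roll": 0},
  ],
)

```text
clock: 31.23
tcp_pos: [0.5696, 0.2259, 0.0629]
orientation: [0.0, 0.667, 0.745, 0.0]
wrist_force: [0.7, 0.4, -0.0]
finger_gap: 0.0595
grip_force: 0.0
```

servo_tool(
  increments=[
    {"grip": 0.3, "x": 0, "y": 0, "z": -30, "roll": 0},
    {"grip": 0.3, "x": 0, "y": 0, "z": -40, "roll": 0},
    {"grip": 0.3, "x": 0, "y": 0, "z": -40, "roll": 0},
    {"grip": 0.3, "x": 0, "y": -20, "z": -30, "roll": 0},
    {"grip": 0.3, "x": 20, "y": -35, "z": 0, "roll": 0},
  ],
)

```text
clock: 31.65
tcp_pos: [0.5187, 0.2388, 0.2097]
orientation: [0.004, 0.669, 0.743, 0.006]
wrist_force: [0.7, 1.2, 1.2]
finger_gap: 0.0598
grip_force: 0.0
```

servo_tool(
  increments=[
    {"grip": 0.3, "x": 20, "y": -35, "z": 0, "roll": 0},
    {"grip": 0.3, "x": 20, "y": -35, "z": 0, "roll": 0},
    {"grip": 0.3, "x": 20, "y": -35, "z": 0, "roll": 0},
    {"grip": 0.3, "x": 0, "y": 0, "z": 0, "roll": 0},
    {"grip": 0.3, "x": 0, "y": 0, "z": 0, "roll": 0},
  ],
)

```text
clock: 32.07
tcp_pos: [0.3995, 0.2885, 0.2033]
orientation: [0.0, 0.666, 0.746, 0.0]
wrist_force: [0.7, 0.5, -0.1]
finger_gap: 0.0597
grip_force: 0.0
```

```bash
python3 top.py t10.png;python3 - <<'E'
from h import *
g=cv2.imread("pics/t10.png")[110:260,165:425]; t=cv2.resize(g,None,fx=3,fy=3,interpolation=cv2.INTER_CUBIC)[:430]
a,_=grab("scene","s4.png"); 
cv2.imwrite("pics/fin.png",t[:, :780])
c=a[160:280,130:270,::-1]; cv2.imwrite("pics/fin2.png",cv2.resize(c,None,fx=4,fy=4,interpolation=cv2.INTER_CUBIC))
E
```

```text
row [ 499.8 -196.3] z 203.3 yawerr 0.34 gap 59.7 F [ 0.7  0.5 -0.1] t 32.07
green [277 138  20  20 181] row@mat [142.2  16.2] row@rack [148.2  -0.3]
green [256 141  19  19 169] row@mat [206.4  15.2] row@rack [208.   -1.2]
green [234 143  20  20 181] row@mat [270.7  14.3] row@rack [267.9  -2.1]
red [320 133  21  21 212] row@mat [12.9 16.4] row@rack [27.8 -0.1]
red [298 136  21  21 201] row@mat [78.5 14.1] row@rack [88.9 -2.2]
red [224 142   7  24 108] row@mat [319.8  16.3] row@rack [ 3.137e+02 -2.000e-01]
```

View pics/fin2.png

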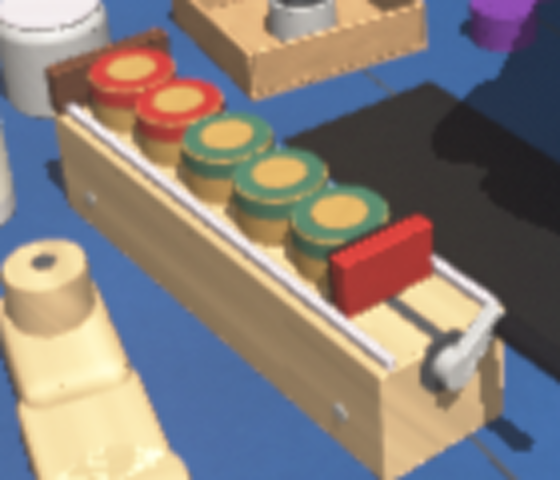

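All five tins stand upright in one file, spanning 240 mm from first to last centre, so they are touching. The jaw is against the last tin and the empty is in the tray.

```bash
python3 -c "
from workcell import env
print(env.hand_in())"
```

```text
the job is handed in; nothing more can be done
None
```

I handed the job in at about 32 s: the one empty tin is in the tray, both old tins are at the stop, and all three new tins are upright behind them with the jaw tight against the row (tightness judged from handle resistance; no score came back). The third new tin first landed tilted on its neighbour and pushed the jaw back slightly, which I fixed before cranking.

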